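# Set up the two-tier spice stand

### The arm

A 6-joint arm with a two-finger parallel gripper is mounted at the origin on a cart in front of the work surface, level with it; the furniture and walls round the work are solid. World frame = base frame: x ahead of the robot, y to its left, z up, the work surface at z = 0. Lengths are in m, angles in rad, forces in N, time in s.
With the tool pointing down it reaches from about 0.4 to 0.925 m from the base axis. Payload 12.5 kg.
Tool frame: the origin (TCP) lies between the finger pads; the fingertips stand 25 mm ahead of it and the grasp point (between the pads) lies 6 mm ahead of it; z points along the fingers, y is the line along which they close (so a half turn about z gives the same grasp; the last joint's range is limited). The gripper opens to 95 mm and grips with 3 to 60 N. Pads are 20 mm wide; open, the fingers measure 119 mm over their backs; the gripper's body (75 mm by 180 mm) begins 59 mm behind the grasp point.
Start: joints at [1.04, 0.491, 1.559, -0, 1.092, -0.106], TCP at [0.258, 0.569, 0.24] pointing down, gripper open.
Joint ranges: [-3.1, 3.1], [-0.84, 2.19], [0.05, 2.79], [-1.13, 4.28], [0.06, 2.93], [-2.69, 2.69]. Speed limits (rad/s): [2.22, 2.22, 2.79, 3.14, 3.14, 3.14].

### API

Orientations are given as a unit quaternion [x, y, z, w].
In Python, from bench import ctrl gives the robot as it stands.
- The arm moves only by the tool jog_arm, never from a script. Its argument "rows" is a list of rows, each an object with "slide": the shift along the tool's x, y, z in m, a list of three; "yaw": the turn about the tool's z in rad. In form: [{"slide": [dx, dy, dz], "yaw": yaw}, ...]. A call has 1 to 20 rows; each row shifts and turns the commanded pose from where the row before left it, along the tool's axes as they then stand; what a row does not reach is not made up. A row lasts 1/8 s, in which the tool goes at most 62.5 mm and 10.7 degrees, less where a joint would pass 70% of its speed; a pose out of reach is approached as far as the arm can. A call is refused whole if a number of a shift passes 0.0625 or a number of a turn 0.188, either way. A call with a gripper value outside its range is refused whole. "claw" is the opening in per cent of the stroke, from 0 (shut) to 100 (fully open), set as the call begins (left out, the last holds). The fingers move at their own pace and stop on an object; "grip_force" is the grip in N (left out, the last holds). Time passes only in rows, so rows that do not move let the fingers close. It gives the time, the measured TCP pose, the force, the opening and the grip force at its end, in the units of the state.
- ctrl.get_state(): the state, without advancing time (a new reading comes with each control period).
- ctrl.capture(name): name is "side" or "top" or "wrist"; returns a dict with "color" (420x560x3 uint8, red, green, blue), "fx", "fy", "cx", "cy" (pixels), "R" (3x3) and "t" (3): a world point X has camera coordinates R X + t. Camera axes: x right, y down, z forward; pixel columns grow to the right and rows downward; lengths in m; the calibration is good to about 2 mm. The wrist camera is an equidistant fisheye: a pixel r from the principal point sees the ray r / f radians off the axis. A picture is of the moment at which its call begins. There is no depth.
- ctrl.close_job(): hands the job in; it is judged then, once.
The state is a dict: "clock": time; "qpos": joint angles; "joint_velocities": joint speeds; "joint_efforts": joint torques, N m; "tcp_pos": TCP position; "orientation": TCP orientation; "contact_force": force on the tool from outside, world axes, zero at the start; "torque": the same for the moment, N m; "width": finger opening in m; "finger_force": force on a finger pad.
Only numpy, scipy, OpenCV 4.12 (cv2) and the standard library are available. Lean on these libraries where they do the work, as an engineer would, in place of code of your own. Each camera call takes 0.05 s, during which the arm holds its last target. There are 200 camera calls.

### The job

Get the two-tier spice stand ready for service. First swing its blue stabiliser foot out as far as it goes, until it seats fully home against its end stop; then stand every hexagonal spice jar in the channel of the lower tier, turned so that its flats lie along the rails and it sits right down on the channel floor; then lower the steel tray so that all four corner holes drop over the posts and it rests level on their shoulders; last, stand the pepper shaker upright on the tray. Leave the sauce bottles and the chilli jar where they are.

Things in the scene. Friction and masses are not known exactly. Their poses are not given: they have to be found in the camera images.
- stand: Lower tier of the spice stand, fixed to the worktop: aluminium plate 220 (x) x 124 (y) x 8 mm with a channel along x over its middle and four steel posts at x = +-96, y = +-48 mm. Origin: centre of the plate's underside, on the worktop; z up. Mind the 22 mm square leg of the overhead shelf that stands some 110 mm to -x and 160 mm to +y of it.
- channel (a point): Middle of the channel's floor, 8 mm above the stand's origin; same axes. Two steel rails along x, inner faces at y = +-19.5 mm (39 mm apart), each 6 mm thick, rounded tops 14 mm above the floor. End stops with inner faces at x = +-94 mm.
- post_shoulder (a point): On the axis of the post at x = +96, y = +48 mm of the stand, at its shoulder, 80 mm above the worktop. All four posts: 14 mm thick, with a collar 20 mm wide from 70 to 80 mm whose top is the shoulder, 10 mm thick above it to 90 mm, then a cone to the tip at 102 mm.
- foot (a joint): Upright hinge of the blue stabiliser foot, at x = -118, y = -40 mm of the stand. 0: folded, foot points to stand +y; grows counterclockwise from above; 1.571: fully out at its stop, foot points to stand -x. A stiff pivot keeps it wherever it is left (1 to 2 N at the knob moves it), so it must be brought right up to the stop.
- foot_knob (a point): On the axis of the foot's upright round black knob (14 mm thick, from 14 to 53 mm above the worktop); this point is 35 mm above the worktop and 60 mm from the foot's hinge.
- tray: Upper tier, loose, 0.3 kg: steel tray 220 (x) x 124 (y) mm, 5 mm thick, rim 15 mm high. Origin: centre of its underside. Four 15 mm through holes at x = +-96, y = +-48 mm. Blue grip bar over the centre, 64 mm along x, 12 mm wide and high, its centre 42 mm above the underside. Either way round fits. Starts partly on the thin printed mat. Goes on only when every jar is down in the channel.
- jar_a: Hexagonal glass spice jar, red filling and red lid, 0.12 kg, bottom-heavy, may be absent. Six-sided body 36 mm across flats, 41.6 mm across corners, 48 mm high; round lid 33 mm wide up to 62 mm. Origin: centre of its foot, z up; corners lie along x and every 60 degrees from it, so two flats face +-y. Enters the channel only with flats along the rails (within 9 degrees).
- jar_b: Hexagonal glass spice jar, yellow filling and brass lid, 0.12 kg, bottom-heavy, may be absent. Six-sided body 36 mm across flats, 41.6 mm across corners, 48 mm high; round lid 33 mm wide up to 62 mm. Origin: centre of its foot, z up; corners lie along x and every 60 degrees from it, so two flats face +-y. Enters the channel only with flats along the rails (within 9 degrees).
- jar_c: Hexagonal glass spice jar, brown filling and dark grey lid, 0.12 kg, bottom-heavy, may be absent. Six-sided body 36 mm across flats, 41.6 mm across corners, 48 mm high; round lid 33 mm wide up to 62 mm. Origin: centre of its foot, z up; corners lie along x and every 60 degrees from it, so two flats face +-y. Enters the channel only with flats along the rails (within 9 degrees).
- jar_d: Hexagonal glass spice jar, green filling and green lid, 0.12 kg, bottom-heavy, may be absent. Six-sided body 36 mm across flats, 41.6 mm across corners, 48 mm high; round lid 33 mm wide up to 62 mm. Origin: centre of its foot, z up; corners lie along x and every 60 degrees from it, so two flats face +-y. Enters the channel only with flats along the rails (within 9 degrees).
- sauce_red: Red sauce bottle with white nozzle, 52 mm wide, 165 mm high, bystander. Origin: centre of its foot.
- sauce_soy: Dark brown sauce bottle with white nozzle, 56 mm wide, 180 mm high, bystander. Origin: centre of its foot.
- pepper_shaker: Pepper shaker, clear with a grey top, round, about 44 mm wide up to 66 mm, cap 34 mm wide above, 90 mm high, loose. Origin: centre of its foot, z up. There is room for it on the tray at either end of the grip bar.
- chilli_jar: Round glass jar with red lid, 58 mm wide, 86 mm high, bystander. Origin: centre of its foot.
Not all that is in view belongs to the job. Leave any purple or turquoise look-alike of the pepper_shaker alone.

How it is judged:
By the outcome, as a careful person would: the job done as asked, in the order asked, and still so for the second after the job is handed in, with the robot touching nothing.
Of jar_a, jar_b, jar_c, jar_d only 2 to 4 are there at a start; the rules pass over those that are not, and their reading is None.
At some moment in a run one of jar_a, jar_b, jar_c, jar_d may be knocked a few centimetres aside while the robot is not near it.
It also fails if it takes over 210 s, if anything falls off the work surface, if the arm or the gripper's body presses on something with over 40 N, if the wrist force passes 120 N, or if a joint passes its speed limit or range.

## Working session

There is one attempt and no reset: what is moved stays moved. The work goes in short steps, Python scripts to look and compute and a tool call to move; the robot and the scene stay as the last step left them, time stands still between calls to the robot, and variables do not carry over. Pictures are saved under pics/ and viewed, at most 18 in all, crops included, and the job is handed in when it is done.

Besides the shell and the picture viewer there is one more tool, called after "Request:" by a JSON object that holds its "op" and its "data". jog_arm: Moves the arm, as the interface text tells. Its arguments: {"type":"object","properties":{"rows":{"type":"array"},"claw":{"type":"number"},"grip_force":{"type":"number"}},"required":["rows"]}

```bash
ls; mkdir -p pics; cat > h.py <<'E'
import numpy as np, cv2
from bench import ctrl
def snap(n,f):
    c=ctrl.capture(n); cv2.imwrite(f'pics/{f}.png',c['color'][:,:,::-1])
    np.savez(f'pics/{f}.npz',**{k:np.array(v) for k,v in c.items()}); return c
def ray(c,u,v,wrist=False):
    x=(u-c['cx'])/c['fx'];y=(v-c['cy'])/c['fy']
    if wrist:
        r=np.hypot(x,y); d=np.array([np.sin(r)*x/max(r,1e-9),np.sin(r)*y/max(r,1e-9),np.cos(r)])
    else: d=np.array([x,y,1.])
    R=np.array(c['R']); return -R.T@np.array(c['t']), R.T@d
def at(c,u,v,z,wrist=False):
    o,d=ray(c,u,v,wrist); return (o+d*(z-o[2])/d[2]).round(4)
def proj(c,X,wrist=False):
    p=np.array(c['R'])@np.array(X)+np.array(c['t'])
    if wrist:
        th=np.arctan2(np.hypot(p[0],p[1]),p[2]);r=np.hypot(p[0],p[1]);q=p[:2]/r*th
    else: q=p[:2]/p[2]
    return np.array([c['cx']+c['fx']*q[0],c['cy']+c['fy']*q[1]]).round(1)
def load(f): return dict(np.load(f'pics/{f}.npz'))
E
python3 - <<'E'
from h import *
for n in ['top','side','wrist']:
    c=snap(n,n+'0'); print(n,c['fx'],c['cx'],c['cy'],(-np.array(c['R']).T@np.array(c['t'])).round(3),np.array(c['R']).round(3).tolist())
a=cv2.imread('pics/top0.png');cv2.imwrite('pics/top0b.png',cv2.resize(a,(800,600),interpolation=cv2.INTER_CUBIC))
a=cv2.imread('pics/side0.png');cv2.imwrite('pics/side0b.png',cv2.resize(a,(800,600),interpolation=cv2.INTER_CUBIC))
print(ctrl.get_state())
E
```

```text
pics
top 514.6775809589178 279.04587713597687 214.91089144931138 [0.215 0.099 1.827] [[-0.011, -1.0, -0.017], [-0.986, 0.013, -0.164], [0.164, 0.015, -0.986]]
side 424.5068882733906 274.90416523136065 210.48885348570815 [-0.391 -0.475  0.689] [[0.566, -0.824, 0.017], [-0.407, -0.298, -0.864], [0.717, 0.482, -0.504]]
wrist 325.19226210127806 273.7780245320686 208.89032206780266 [0.189 0.6   0.384] [[0.412, 0.911, -0.002], [0.878, -0.396, 0.267], [0.243, -0.112, -0.964]]
{'clock': 0.15, 'qpos': array([ 1.04038980e+00,  4.91385710e-01,  1.55926592e+00,  8.43093941e-06,
        1.09167324e+00, -1.05627867e-01]), 'joint_velocities': array([ 3.96388683e-04, -1.33806086e-03, -1.26274961e-03,  1.00226464e-03,
        2.07876401e-05,  6.72420858e-04]), 'joint_efforts': array([ 1.57629569e-03, -6.12899566e+01, -2.58280063e+01,  6.92362175e-02,
        4.72738536e-02, -8.79794516e-05]), 'tcp_pos': array([0.25750169, 0.56934626, 0.23923296]), 'orientation': array([ 2.10798026e-01,  9.77529569e-01, -3.46577218e-04, -1.18027388e-04]), 'contact_force': array([ 0.43290624,  0.07253271, -0.05020911]), 'torque': array([ 0.02470607, -0.03606135,  0.00418845]), 'finger_force': 0.0, 'width': 0.09511251468609172}
```

View pics/top0b.png

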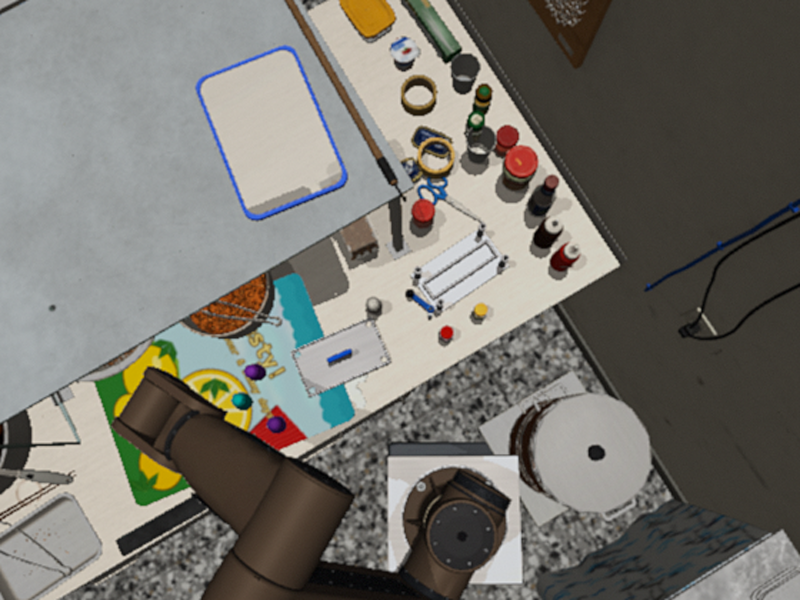

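View pics/side0b.png

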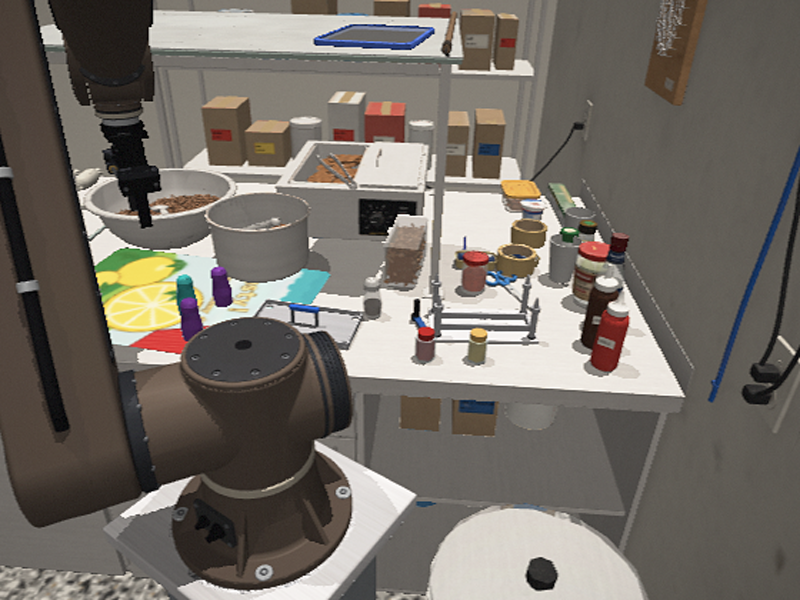

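Top view (800x600) shows the stand at (460,270), the blue foot with its knob at (410,295), the red jar at (446,333), the yellow jar at (480,311), the tray at (340,357) with its bar at (339,355), and a clear/grey shaker at (373,304). There are also look-alikes: purple at (255,372) and (276,424), turquoise at (243,400). The shaker at (373,304) is the one meant, because it's the only clear/grey one. I'll enlarge crops to confirm.

```bash
python3 - <<'E'
import cv2
a=cv2.imread('pics/top0.png')[130:290,200:360]; a=cv2.resize(a,(600,600),interpolation=cv2.INTER_CUBIC); cv2.imwrite('pics/topc.png',a)
a=cv2.imread('pics/side0.png')[165:270,245:385]; a=cv2.resize(a,(800,600),interpolation=cv2.INTER_CUBIC); cv2.imwrite('pics/sidec.png',a)
E
```

```text
(no output)
```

View pics/topc.png

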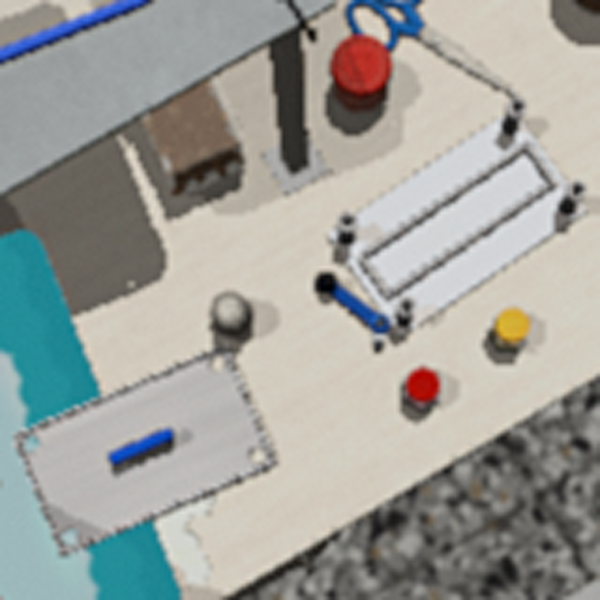

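View pics/sidec.png

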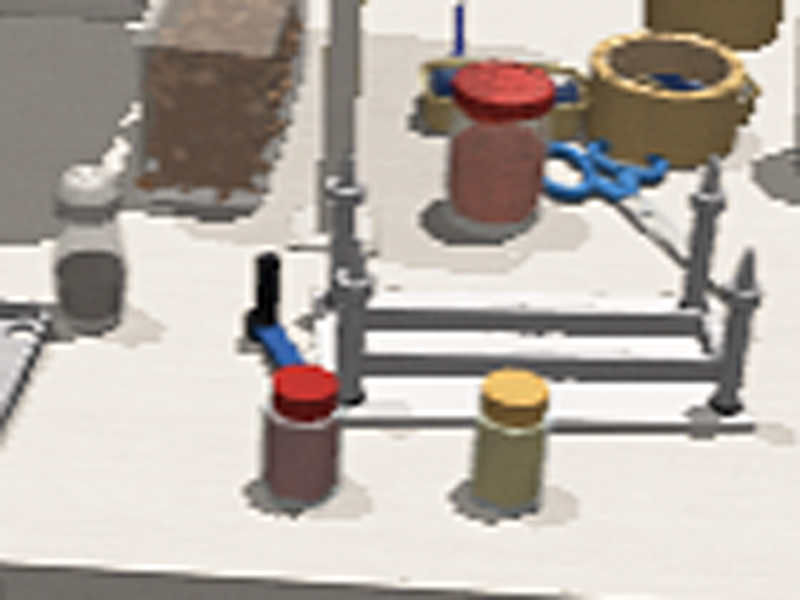

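```bash
python3 - <<'E'
from h import *
T=load('top0');S=load('side0')
tt=lambda u,v:(200+u/3.75-.37,130+v/3.75-.37)
ss=lambda u,v:(245+u*140/800-.4,165+v*105/600-.4)
def tri(p,q):
    o1,d1=ray(T,*p);o2,d2=ray(S,*q);d1/=np.linalg.norm(d1);d2/=np.linalg.norm(d2)
    a=np.linalg.lstsq(np.c_[d1,-d2],o2-o1,rcond=None)[0];x=o1+d1*a[0];y=o2+d2*a[1];return ((x+y)/2).round(4),np.linalg.norm(x-y).round(4)
tips=[(405,303),(576,190),(346,217),(517,103)];st=[(351,247),(750,250),(343,155),(715,160)]
loc=np.array([[-.096,-.048],[.096,-.048],[-.096,.048],[.096,.048]])
P=[]
for a,b in zip(tips,st):
    p=at(T,*tt(*a),.1);P.append(p);print('tip',p,at(S,*ss(*b),.1),tri(tt(*a),ss(*b)))
def fit(L,P):
    P=np.array(P)[:,:2];z=L[:,0]+1j*L[:,1];w=P[:,0]+1j*P[:,1];c=w.mean();r=((w-c)*z.conj()).sum();a=np.angle(r);return c.real.round(4),c.imag.round(4),a.round(4),abs((w-c)-z*np.exp(1j*a)).round(4)
print('stand',fit(loc,P))
H=[(258,455),(218,363),(70,537),(30,442)]
print('tray',fit(np.array([[.096,-.048],[.096,.048],[-.096,-.048],[-.096,.048]]),[at(T,*tt(*h),.005) for h in H]))
print('bar',at(T,*tt(141,447),.048))
print('knob',at(T,*tt(325,282),.053),tri(tt(325,282),ss(267,258)))
print('red',at(T,*tt(423,384),.062),tri(tt(423,384),ss(306,379)))
print('yel',at(T,*tt(512,325),.062),tri(tt(512,325),ss(516,380)))
print('shk',at(T,*tt(231,308),.085),tri(tt(231,308),ss(86,178)))
E
```

```text
tip [0.5165 0.0274 0.1   ] [0.5092 0.0265 0.1   ] (array([0.5162, 0.0286, 0.0962]), np.float64(0.0032))
tip [ 0.6193 -0.1311  0.1   ] [ 0.6225 -0.1332  0.1   ] (array([ 0.6199, -0.1324,  0.1008]), np.float64(0.0032))
tip [0.5971 0.0798 0.1   ] [0.5898 0.0795 0.1   ] (array([0.5967, 0.0813, 0.0967]), np.float64(0.0038))
tip [ 0.7024 -0.0796  0.1   ] [ 0.7008 -0.0807  0.1   ] (array([ 0.7028, -0.0798,  0.0989]), np.float64(0.0003))
stand (np.float64(0.6088), np.float64(-0.0259), np.float64(-0.994), array([0.0011, 0.0022, 0.001 , 0.0011]))
tray (np.float64(0.396), np.float64(0.2734), np.float64(-1.1741), array([0.0009, 0.0004, 0.0009, 0.0017]))
bar [0.3935 0.2722 0.048 ]
knob [0.5456 0.0998 0.053 ] (array([0.5468, 0.0987, 0.0512]), np.float64(0.0028))
red [0.4471 0.0108 0.062 ] (array([0.4469, 0.0111, 0.062 ]), np.float64(0.0009))
yel [ 0.5011 -0.0727  0.062 ] (array([ 0.5004, -0.0721,  0.065 ]), np.float64(0.0006))
shk [0.5166 0.1863 0.085 ] (array([0.5152, 0.1882, 0.0843]), np.float64(0.0048))
```

Request:
{"op": "jog_arm", "data": {"rows": [{"slide":[-0.038,-0.0258,0],"yaw":0},{"slide":[-0.038,-0.0258,0],"yaw":0},{"slide":[-0.038,-0.0258,0],"yaw":0},{"slide":[-0.038,-0.0258,0],"yaw":0},{"slide":[-0.038,-0.0258,0],"yaw":0},{"slide":[-0.038,-0.0258,0],"yaw":0},{"slide":[-0.038,-0.0258,0],"yaw":0},{"slide":[-0.038,-0.0258,0],"yaw":0},{"slide":[-0.038,-0.0258,0],"yaw":0},{"slide":[-0.038,-0.0258,0],"yaw":0},{"slide":[-0.038,-0.0258,0],"yaw":0},{"slide":[-0.038,-0.0258,0],"yaw":0}]}}

```text
clock: 1.65
tcp_pos: [0.546, 0.098, 0.2396]
orientation: [0.211, 0.978, 0.0, -0.0]
contact_force: [0.7, 0.2, 0.3]
width: 0.0951
finger_force: 0.0
```

Request:
{"op": "jog_arm", "data": {"rows": [{"slide":[0,0,0],"yaw":0.1775},{"slide":[0,0,0],"yaw":0.1775},{"slide":[0,0,0],"yaw":0.1775},{"slide":[0,0,0],"yaw":0.1775},{"slide":[0,0,0],"yaw":0.1775},{"slide":[0,0,0],"yaw":0.1775},{"slide":[0,0,0],"yaw":0.1775},{"slide":[0,0,0],"yaw":0.1775},{"slide":[0,0,0],"yaw":0.1775},{"slide":[0,0,0],"yaw":0.1775},{"slide":[0,0,0],"yaw":0}], "claw": 50}}

```text
clock: 3.02
tcp_pos: [0.5454, 0.0994, 0.2395]
orientation: [0.891, 0.454, -0.0, -0.0]
contact_force: [-0.1, 0.1, 0.9]
width: 0.0477
finger_force: 0.0
```

```bash
cat >> h.py <<'E'
def pose():
    s=ctrl.get_state();x,y,z,w=s['orientation'];p=s['tcp_pos']
    from scipy.spatial.transform import Rotation as Ro
    R=Ro.from_quat([x,y,z,w]).as_matrix()
    return np.array(p),R,s
def to(X,phi=None):
    "print tool-frame slide to X (before yaw), and yaw to bring tool y to phi deg mod 180"
    p,R,s=pose(); d=R.T@(np.array(X)-p); f=np.degrees(np.arctan2(R[1,1],R[0,1]))
    out=f't={s["clock"]:.1f} tcp {p.round(4)} phi {f:.2f} slide {d.round(4)}'
    if phi is not None:
        e=(phi-f+90)%180-90; a=np.radians(e); out+=f' yaw {-a:.4f}'
        c=np.array([[np.cos(-a),-np.sin(-a),0],[np.sin(-a),np.cos(-a),0],[0,0,1]]); out+=f' slide-after-yaw {(c.T@d).round(4)}'
    print(out,'F',s['contact_force'].round(1),'w',round(s['width'],4))
E
python3 - <<'E'
from h import *
to([.546,.0993,.053],-36)
c=snap('wrist','w1')
a=cv2.imread('pics/w1.png');cv2.imwrite('pics/w1b.png',cv2.resize(a,(800,600),interpolation=cv2.INTER_CUBIC))
for n,X in dict(knob=[.5462,.0993,.053],red=[.447,.011,.062],yel=[.5008,-.0725,.062],shk=[.516,.187,.085]).items(): print(n,proj(c,X,True)*800/560)
E
```

```text
t=3.0 tcp [0.5454 0.0994 0.2395] phi -35.97 slide [0.0003 0.0007 0.1865] yaw 0.0005 slide-after-yaw [0.0003 0.0007 0.1865] F [-0.1  0.1  0.9] w 0.0477
knob [391.85714286 274.42857143]
red [356.71428571 434.        ]
yel [467. 468.]
shk [276.         206.42857143]
```

View pics/w1b.png

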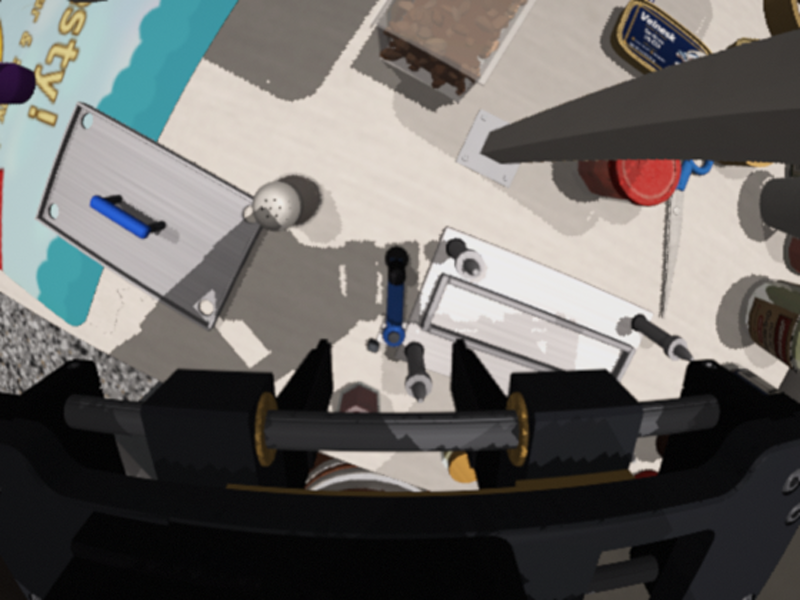

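The wrist view shows the knob (top at about (395,278)) midway between the fingers and clear of the post at (470,265). I'll descend and grasp it.

Request:
{"op": "jog_arm", "data": {"rows": [{"slide":[0,0,0.0373],"yaw":0},{"slide":[0,0,0.0373],"yaw":0},{"slide":[0,0,0.0373],"yaw":0},{"slide":[0,0,0.0373],"yaw":0},{"slide":[0,0,0.0373],"yaw":0},{"slide":[0,0,0],"yaw":0}], "claw": 36}}

```text
clock: 3.82
tcp_pos: [0.5443, 0.0994, 0.0512]
orientation: [0.89, 0.455, -0.002, -0.001]
contact_force: [-0.3, -0.6, 0.4]
width: 0.0345
finger_force: 0.0
```

Request:
{"op": "jog_arm", "data": {"rows": [{"slide":[0,0,0],"yaw":0},{"slide":[0,0,0],"yaw":0},{"slide":[0,0,0],"yaw":0},{"slide":[0,0,0],"yaw":0}], "claw": 0, "grip_force": 8}}

```text
clock: 4.32
tcp_pos: [0.5462, 0.0995, 0.0544]
orientation: [0.891, 0.454, 0.001, 0.0]
contact_force: [0.9, -0.1, 7.9]
width: 0.0137
finger_force: 8.0
```

```bash
python3 - <<'E'
from h import *
to([.5462,.0993,.053],-36)
E
```

```text
t=4.3 tcp [0.5462 0.0995 0.0544] phi -36.02 slide [-0.0002  0.0001  0.0014] yaw -0.0004 slide-after-yaw [-0.0002  0.0001  0.0014] F [ 0.9 -0.1  7.9] w 0.0137
```

Request:
{"op": "jog_arm", "data": {"rows": [{"slide":[-0.0004,-0.0071,0],"yaw":-0.12},{"slide":[-0.0004,-0.0071,0],"yaw":-0.12},{"slide":[-0.0004,-0.0071,0],"yaw":-0.12},{"slide":[-0.0004,-0.0071,0],"yaw":-0.12},{"slide":[-0.0004,-0.0071,0],"yaw":-0.12},{"slide":[-0.0004,-0.0071,0],"yaw":-0.12},{"slide":[-0.0004,-0.0071,0],"yaw":-0.12},{"slide":[-0.0004,-0.0071,0],"yaw":-0.12},{"slide":[-0.0004,-0.0071,0],"yaw":-0.12},{"slide":[0,0,0],"yaw":0}]}}

```text
clock: 5.58
tcp_pos: [0.4851, 0.1049, 0.0543]
orientation: [0.53, 0.848, 0.001, 0.001]
contact_force: [-0.9, -1.2, 8.9]
width: 0.0139
finger_force: 8.0
```

```bash
python3 - <<'E'
from h import *
to([.4783,.1015,.053],33)
E
```

```text
t=5.6 tcp [0.4851 0.1049 0.0543] phi 25.95 slide [-0.0001 -0.0076  0.0012] yaw -0.1231 slide-after-yaw [ 0.0008 -0.0076  0.0012] F [-0.9 -1.2  8.9] w 0.0139
```

Request:
{"op": "jog_arm", "data": {"rows": [{"slide":[-0.0004,-0.0071,0],"yaw":-0.12},{"slide":[0,-0.0015,0],"yaw":0},{"slide":[0,-0.0015,0],"yaw":0},{"slide":[0,0,0],"yaw":0}]}}

```text
clock: 6.08
tcp_pos: [0.4771, 0.1003, 0.0542]
orientation: [0.479, 0.878, 0.001, 0.001]
contact_force: [1.5, 3.2, 5.5]
width: 0.0136
finger_force: 8.0
```

Request:
{"op": "jog_arm", "data": {"rows": [{"slide":[0,-0.0015,0],"yaw":0},{"slide":[0,0,0],"yaw":0},{"slide":[0,0,0],"yaw":0}]}}

```text
clock: 6.45
tcp_pos: [0.477, 0.1001, 0.0543]
orientation: [0.479, 0.878, 0.002, 0.002]
contact_force: [5.8, 9.6, 3.9]
width: 0.0138
finger_force: 8.0
```

Request:
{"op": "jog_arm", "data": {"rows": [{"slide":[0,-0.002,0],"yaw":0},{"slide":[0,0,0],"yaw":0},{"slide":[0,0,0],"yaw":0}], "grip_force": 20}}

```text
clock: 6.82
tcp_pos: [0.4768, 0.0999, 0.0544]
orientation: [0.479, 0.878, 0.003, 0.004]
contact_force: [12.0, 20.0, -2.1]
width: 0.0138
finger_force: 20.0
```

Request:
{"op": "jog_arm", "data": {"rows": [{"slide":[0,0.004,0],"yaw":0},{"slide":[0,0,0],"yaw":0},{"slide":[0,0,0],"yaw":0}], "claw": 32}}

```text
clock: 7.2
tcp_pos: [0.4761, 0.1001, 0.0532]
orientation: [0.479, 0.878, -0.0, -0.0]
contact_force: [-0.1, 0.1, -0.5]
width: 0.03
finger_force: 0.0
```

Request:
{"op": "jog_arm", "data": {"rows": [{"slide":[0,0,-0.03],"yaw":0},{"slide":[0,0,-0.04],"yaw":0},{"slide":[0,0,-0.04],"yaw":0},{"slide":[0,0,-0.04],"yaw":0},{"slide":[0,0,-0.04],"yaw":0},{"slide":[0,0,0],"yaw":0}]}}

```text
clock: 7.95
tcp_pos: [0.477, 0.1002, 0.2455]
orientation: [0.479, 0.878, 0.001, 0.002]
contact_force: [0.2, -0.2, -0.3]
width: 0.0303
finger_force: 0.0
```

```bash
python3 - <<'E'
from h import *
to([.447,.011,.2],33)
c=snap('wrist','w2')
a=cv2.imread('pics/w2.png');cv2.imwrite('pics/w2b.png',cv2.resize(a,(800,600),interpolation=cv2.INTER_CUBIC))
E
```

```text
t=8.0 tcp [0.477  0.1002 0.2455] phi 32.70 slide [-0.0587 -0.0736  0.0454] yaw -0.0052 slide-after-yaw [-0.0583 -0.0739  0.0454] F [ 0.2 -0.2 -0.3] w 0.0303
```

View pics/w2b.png

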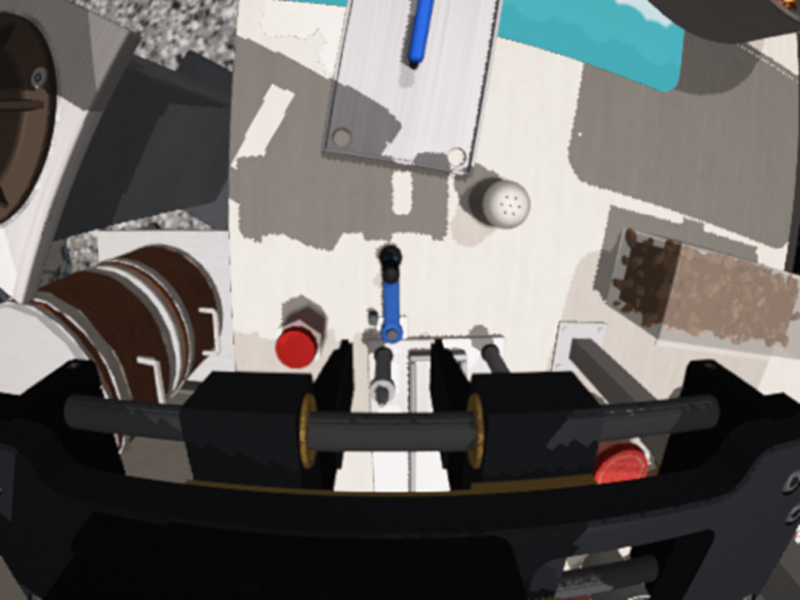

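Foot points along stand -x with its knob at (390,258), seated (20 N against the stop with no movement). Next I'll look at the jars from above.

Request:
{"op": "jog_arm", "data": {"rows": [{"slide":[-0.041,-0.0138,0],"yaw":0},{"slide":[-0.041,-0.0138,0],"yaw":0},{"slide":[-0.041,-0.0138,0],"yaw":0},{"slide":[-0.041,-0.0138,0],"yaw":0},{"slide":[-0.041,-0.0138,0],"yaw":0},{"slide":[0,0,0],"yaw":0},{"slide":[0,0,0],"yaw":0}]}}

```text
clock: 8.88
tcp_pos: [0.5285, -0.1091, 0.2419]
orientation: [0.48, 0.878, -0.0, -0.001]
contact_force: [0.2, 0.1, -0.2]
width: 0.0302
finger_force: 0.0
```

```bash
python3 - <<'E'
from h import *
to([.447,.011,.2],33)
c=snap('wrist','w3')
a=cv2.imread('pics/w3.png');cv2.imwrite('pics/w3b.png',cv2.resize(a[60:300,120:440],(800,600),interpolation=cv2.INTER_CUBIC))
E
```

```text
t=8.9 tcp [ 0.5285 -0.1091  0.2419] phi 32.69 slide [ 0.145  -0.0037  0.0422] yaw -0.0055 slide-after-yaw [ 0.1451 -0.0029  0.0422] F [ 0.2  0.1 -0.2] w 0.0302
```

View pics/w3b.png

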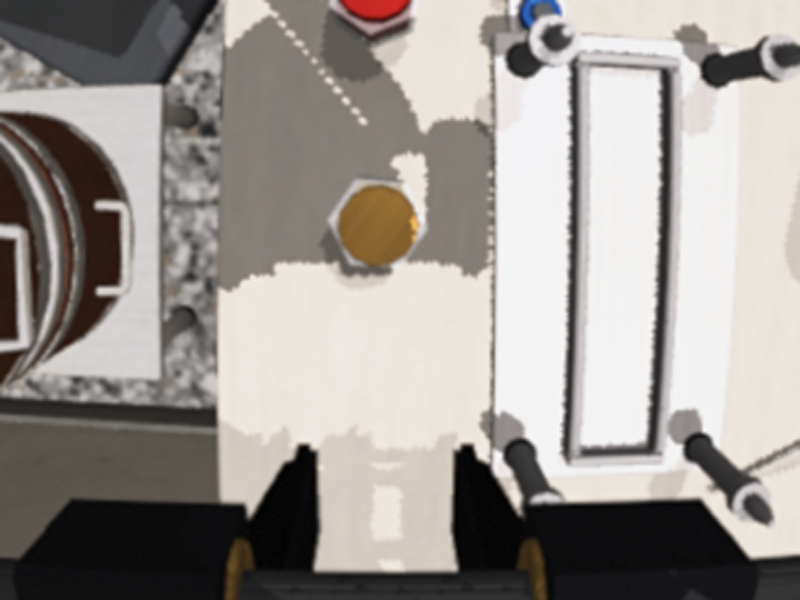

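```bash
python3 - <<'E'
from h import *
c=load('w3'); f=lambda u,v:(120+u/2.5-.3,60+v/2.5-.3)
def fit(L,P):
    L=np.array(L);P=np.array(P)[:,:2];z=L[:,0]+1j*L[:,1];w=P[:,0]+1j*P[:,1];zc=z.mean();cc=w.mean();r=((w-cc)*(z-zc).conj()).sum();a=np.angle(r);t=cc-zc*np.exp(1j*a);return t.real.round(4),t.imag.round(4),a.round(4),abs((w-t)-z*np.exp(1j*a)).round(4)
tips=[at(c,*f(*p),.101,True) for p in [(570,36),(550,503),(770,520)]]
print('tips',tips,fit([[-.096,-.048],[.096,-.048],[.096,.048]],tips))
fl=[at(c,*f(*p),.008,True) for p in [(588,66),(667,69),(581,450),(655,453)]]
print('floor',fl,fit([[-.094,-.0195],[-.094,.0195],[.094,-.0195],[.094,.0195]],fl))
pl=[at(c,*f(*p),.008,True) for p in [(495,36),(494,470)]]; print('plate -y corners',pl, fit([[-.11,-.062],[.11,-.062]],pl))
hx=[at(c,*f(*p),.046,True) for p in [(328,222),(355,180),(405,184),(428,226),(400,270),(348,268)]]
h=np.array(hx)[:,:2];m=h.mean(0);d=h-m;print('yel',m,np.hypot(*d.T).round(4),(np.degrees(np.arctan2(d[:,1],d[:,0]))%60).round(1))
print('yel lid',at(c,*f(377,225),.062,True))
print('red lid',at(c,*f(372,-8),.062,True))
p,R,s=pose()
print('model TCP tips L/R', [proj(c,p+R@[0,yy,.025],True) for yy in(-.015,.015)])
E
python3 - <<'E'
import cv2
a=cv2.imread('pics/w3.png');cv2.imwrite('pics/w3r.png',cv2.resize(a[20:110,220:340],(800,600),interpolation=cv2.INTER_CUBIC))
E
```

```text
tips [array([0.5182, 0.0249, 0.101 ]), array([ 0.6125, -0.1229,  0.101 ]), array([ 0.7013, -0.0797,  0.101 ])] (np.float64(0.607), np.float64(-0.0236), np.float64(-1.0049), array([0.0075, 0.0093, 0.0024]))
floor [array([0.5429, 0.0413, 0.008 ]), array([0.5754, 0.0638, 0.008 ]), array([ 0.6492, -0.1154,  0.008 ]), array([ 0.6844, -0.0957,  0.008 ])] (np.float64(0.613), np.float64(-0.0265), np.float64(-0.9747), array([0.0015, 0.0018, 0.0004, 0.0034]))
plate -y corners [array([0.4992, 0.0277, 0.008 ]), array([ 0.6173, -0.1481,  0.008 ])] (np.float64(0.6097), np.float64(-0.0256), np.float64(-0.9793), array([0.0041, 0.0041]))
yel [ 0.50053333 -0.0739    ] [0.0207 0.0211 0.0208 0.0213 0.0214 0.0221] [28.9 28.6 29.  31.8 29.3 28.4]
yel lid [ 0.4998 -0.0727  0.062 ]
red lid [0.4474 0.0054 0.062 ]
model TCP tips L/R [array([249.4, 255.4]), array([302.2, 255.3])]
```

View pics/w3r.png

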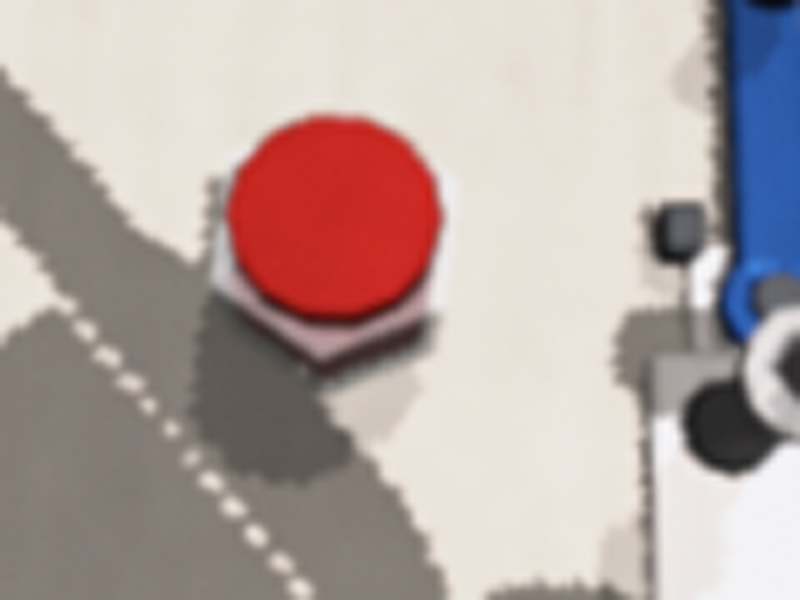

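Request:
{"op": "jog_arm", "data": {"rows": [{"slide":[-0.0245,0.0375,0],"yaw":0},{"slide":[-0.0245,0.0375,0],"yaw":0},{"slide":[-0.0245,0.0375,0],"yaw":0},{"slide":[0,0,0],"yaw":0},{"slide":[0,0,0],"yaw":0}]}}

```text
clock: 9.55
tcp_pos: [0.6628, -0.1094, 0.2426]
orientation: [0.479, 0.878, -0.0, -0.001]
contact_force: [0.9, 1.1, -0.1]
width: 0.03
finger_force: 0.0
```

```bash
python3 - <<'E'
from h import *
c=load('w3'); f=lambda u,v:(220+u/6.667-.4,20+v/6.667-.4)
hx=[at(c,*f(*p),.047,True)[:2] for p in [(212,287),(322,358),(438,316)]];h=np.array(hx);
m=h[0]+h[2]-h[1]; 
print(h,m); d=h-m;print(np.hypot(*d.T).round(4),(np.degrees(np.arctan2(d[:,1],d[:,0]))%60).round(1),'lid',at(c,*f(334,217),.062,True))
c=snap('wrist','w4')
a=cv2.imread('pics/w4.png');cv2.imwrite('pics/w4b.png',cv2.resize(a[30:270,120:440],(800,600),interpolation=cv2.INTER_CUBIC))
E
```

```text
[[ 0.4342 -0.0071]
 [ 0.4548 -0.0077]
 [ 0.4662  0.0076]] [0.4456 0.0082]
[0.0191 0.0184 0.0206] [53.3  0.1 58.3] lid [0.4459 0.0099 0.062 ]
```

View pics/w4b.png

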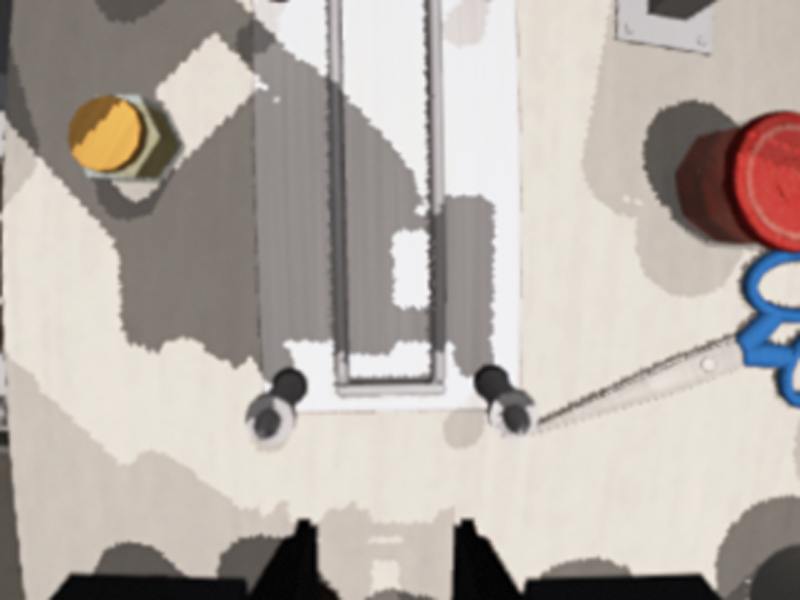

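```bash
python3 - <<'E'
from h import *
c=load('w4'); f=lambda u,v:(120+u/2.5-.3,30+v/2.5-.3)
A=lambda u,v,z:at(c,*f(u,v),z,True)[:2]
# residual model: stand pose
obs=[((265,424),(.096,-.048),.100),((518,421),(.096,.048),.100)]
lines=[((341,5),(344,200),(349,375),-.0195),((428,5),(430,190),(433,370),.0195)]
ctr=np.array([.609,-.026])
for p,l,z in obs: print('tip',A(*p,z))
for *ps,y in lines:
    q=np.array([A(*p,.0095) for p in ps]); d=q[2]-q[0]; a=np.arctan2(d[1],d[0]); n=np.array([-np.sin(a),np.cos(a)])
    print('line',a.round(4),'ctr offset',((q-ctr)@n-y).round(4))
q=np.array([A(518,30,.008),A(519,220,.008),A(518,410,.008)]);d=q[2]-q[0];a=np.arctan2(d[1],d[0]);n=np.array([-np.sin(a),np.cos(a)]);print('plate edge',a,((q-ctr)@n-.062).round(4))
q=A(390,382,.008);print('end stop',(q-ctr)@[np.cos(-.985),np.sin(-.985)]-.094)
q=A(518,412,.008);print('plate end',(q-ctr)@[np.cos(-.985),np.sin(-.985)]-.110)
E
```

```text
tip [ 0.6226 -0.1304]
tip [ 0.7    -0.0791]
line -0.9798 ctr offset [-0.0004 -0.0007 -0.0004]
line -0.9818 ctr offset [ 0.0004 -0.0002  0.0004]
plate edge -0.9849236454790862 [-0.0006 -0.0012 -0.0006]
end stop 0.003128502258915908
plate end 0.0024410209768654934
```

Request:
{"op": "jog_arm", "data": {"rows": [{"slide":[0.0296,-0.0293,0.02],"yaw":0},{"slide":[0.0296,-0.0293,0.02],"yaw":0},{"slide":[0.0296,-0.0293,0.02],"yaw":0},{"slide":[0.0296,-0.0293,0.02],"yaw":0},{"slide":[0,0,0],"yaw":-0.153},{"slide":[0,0,0],"yaw":-0.153},{"slide":[0,0,0],"yaw":-0.153},{"slide":[0,0,0],"yaw":0},{"slide":[0,0,0],"yaw":0}], "claw": 65}}

```text
clock: 10.72
tcp_pos: [0.5006, -0.0741, 0.1634]
orientation: [0.269, 0.963, 0.0, 0.0]
contact_force: [-0.4, -0.2, -0.4]
width: 0.0617
finger_force: 0.0
```

```bash
python3 - <<'E'
from h import *
to([.5002,-.073,.051],59)
c=snap('top','t1')
T=c
# check jars still there in top view by colour
for n,X in dict(red=[.4465,.01,.062],yel=[.5003,-.073,.062]).items():
    u,v=proj(c,X).astype(int); print(n,(u,v),c['color'][v,u])
E
```

```text
t=10.7 tcp [ 0.5006 -0.0741  0.1634] phi 58.82 slide [0.001  0.0007 0.1124] yaw -0.0031 slide-after-yaw [0.001  0.0007 0.1124] F [-0.4 -0.2 -0.4] w 0.0617
red (np.int64(312), np.int64(232)) [83  7  6]
yel (np.int64(336), np.int64(216)) [55 45 34]
```

Request:
{"op": "jog_arm", "data": {"rows": [{"slide":[0.001,0.0007,0.028],"yaw":0},{"slide":[0,0,0.028],"yaw":0},{"slide":[0,0,0.028],"yaw":0},{"slide":[0,0,0.028],"yaw":0},{"slide":[0,0,0],"yaw":0}]}}

```text
clock: 11.4
tcp_pos: [0.4996, -0.0729, 0.0499]
orientation: [0.268, 0.963, 0.0, -0.002]
contact_force: [-0.0, -0.1, 0.1]
width: 0.0621
finger_force: 0.0
```

Request:
{"op": "jog_arm", "data": {"rows": [{"slide":[0,0,0],"yaw":0},{"slide":[0,0,0],"yaw":0},{"slide":[0,0,0],"yaw":0},{"slide":[0,0,0],"yaw":0},{"slide":[0,0,0],"yaw":0}], "claw": 0, "grip_force": 15}}

```text
clock: 12.02
tcp_pos: [0.5008, -0.0732, 0.0519]
orientation: [0.267, 0.964, 0.0, 0.001]
contact_force: [-1.9, -0.2, 8.2]
width: 0.0361
finger_force: 15.0
```

```bash
python3 - <<'E'
from h import *
to([.6284,-.0553,.17],33.68)
E
```

```text
t=12.0 tcp [ 0.5008 -0.0732  0.0519] phi 59.01 slide [-0.1004  0.0811 -0.118 ] yaw 0.4421 slide-after-yaw [-0.056   0.1162 -0.118 ] F [-1.9 -0.2  8.2] w 0.0361
```

Request:
{"op": "jog_arm", "data": {"rows": [{"slide":[0,0,-0.02],"yaw":0},{"slide":[0,0,-0.033],"yaw":0},{"slide":[0,0,-0.033],"yaw":0},{"slide":[0,0,-0.032],"yaw":0},{"slide":[-0.0251,0.0203,0],"yaw":0},{"slide":[-0.0251,0.0203,0],"yaw":0},{"slide":[-0.0251,0.0203,0],"yaw":0},{"slide":[-0.0251,0.0203,0],"yaw":0},{"slide":[0,0,0],"yaw":0.1474},{"slide":[0,0,0],"yaw":0.1474},{"slide":[0,0,0],"yaw":0.1474},{"slide":[0,0,0],"yaw":0},{"slide":[0,0,0],"yaw":0},{"slide":[0,0,0],"yaw":0}]}}

```text
clock: 13.78
tcp_pos: [0.6283, -0.0552, 0.1691]
orientation: [0.471, 0.882, 0.0, -0.0]
contact_force: [0.2, 0.9, -1.8]
width: 0.0361
finger_force: 15.0
```

```bash
python3 - <<'E'
from h import *
to([.6284,-.0553,.075],33.68)
E
```

```text
t=13.8 tcp [ 0.6283 -0.0552  0.1691] phi 33.78 slide [-0.0002  0.      0.0941] yaw 0.0018 slide-after-yaw [-0.0002  0.      0.0941] F [ 0.2  0.9 -1.8] w 0.0361
```

Request:
{"op": "jog_arm", "data": {"rows": [{"slide":[0,0,0.03],"yaw":0},{"slide":[0,0,0.03],"yaw":0},{"slide":[0,0,0.02],"yaw":0},{"slide":[0,0,0.01],"yaw":0},{"slide":[0,0,0.004],"yaw":0},{"slide":[0,0,0.004],"yaw":0},{"slide":[0,0,0],"yaw":0}]}}

```text
clock: 14.65
tcp_pos: [0.6285, -0.0552, 0.0714]
orientation: [0.472, 0.882, 0.0, 0.0]
contact_force: [-0.9, -0.2, -1.1]
width: 0.0359
finger_force: 15.0
```

Request:
{"op": "jog_arm", "data": {"rows": [{"slide":[0,0,0.003],"yaw":0},{"slide":[0,0,0.003],"yaw":0},{"slide":[0,0,0.003],"yaw":0},{"slide":[0,0,0],"yaw":0}]}}

```text
clock: 15.15
tcp_pos: [0.6282, -0.0552, 0.0618]
orientation: [0.472, 0.882, -0.0, -0.0]
contact_force: [-0.3, 0.4, -1.7]
width: 0.0359
finger_force: 15.0
```

Request:
{"op": "jog_arm", "data": {"rows": [{"slide":[0,0,0.002],"yaw":0},{"slide":[0,0,0.001],"yaw":0},{"slide":[0,0,0],"yaw":0},{"slide":[0,0,0],"yaw":0}]}}

```text
clock: 15.65
tcp_pos: [0.6284, -0.0552, 0.0599]
orientation: [0.472, 0.882, 0.0, 0.0]
contact_force: [-2.3, 1.0, 7.4]
width: 0.036
finger_force: 15.0
```

Seated on the channel floor, as expected for z (0.0599 = 0.008 + 0.0519). Releasing and going to the red jar.

Request:
{"op": "jog_arm", "data": {"rows": [{"slide":[0,0,0],"yaw":0},{"slide":[0,0,0],"yaw":0},{"slide":[0,0,-0.015],"yaw":0},{"slide":[0,0,-0.045],"yaw":0},{"slide":[0,0,-0.045],"yaw":0},{"slide":[0,0,0],"yaw":0}], "claw": 58}}

```text
clock: 16.4
tcp_pos: [0.6297, -0.0554, 0.1686]
orientation: [0.472, 0.882, 0.001, 0.003]
contact_force: [0.8, -0.2, -0.8]
width: 0.0551
finger_force: 0.0
```

```bash
python3 - <<'E'
from h import *
to([.4465,.0103,.165],28.5)
c=snap('top','t2')
hs=cv2.cvtColor(c['color'],cv2.COLOR_RGB2HSV)
m=((hs[...,0]<8)|(hs[...,0]>172))&(hs[...,1]>180)&(hs[...,2]>50);m[:,:280]=0;m[:200]=0
v,u=np.nonzero(m);print(len(u),u.mean(),v.mean(),at(c,u.mean(),v.mean(),.062),'ref',proj(load('top0'),[.4471,.0108,.062]))
E
```

```text
t=16.4 tcp [ 0.6297 -0.0554  0.1686] phi 33.69 slide [ 0.1563 -0.116   0.0023] yaw 0.0905 slide-after-yaw [ 0.1452 -0.1297  0.0023] F [ 0.8 -0.2 -0.8] w 0.0551
0 nan nan [nan nan nan] ref [312.4 232. ]<stdin>:6: RuntimeWarning: Mean of empty slice.
  ret = ret.dtype.type(ret / rcount)
```

```bash
python3 - <<'E'
from h import *
c=load('t2');print(c['color'][232,312])
for n,cc in (('top',c),('side',snap('side','s2')),('wrist',snap('wrist','w5'))):
    hs=cv2.cvtColor(np.ascontiguousarray(cc['color']),cv2.COLOR_RGB2HSV)
    m=(((hs[...,0]<8)|(hs[...,0]>172))&(hs[...,1]>170)&(hs[...,2]>40)).astype(np.uint8)
    k,l,s,ce=cv2.connectedComponentsWithStats(m)
    print(n,[(s[i,4],ce[i].round(1).tolist()) for i in range(1,k) if s[i,4]>15])
E
```

```text
[85 67 53]
top [(np.int32(532), [360.5, 106.7]), (np.int32(195), [295.8, 147.7]), (np.int32(128), [392.0, 182.0]), (np.int32(708), [189.1, 306.0])]
side [(np.int32(20), [357.8, 29.5]), (np.int32(92), [240.1, 94.0]), (np.int32(57), [433.1, 171.2]), (np.int32(57), [414.1, 179.5]), (np.int32(52), [332.7, 183.3]), (np.int32(632), [426.0, 238.8]), (np.int32(85), [297.9, 233.2])]
wrist [(np.int32(959), [133.2, 29.9]), (np.int32(1156), [464.8, 177.0]), (np.int32(1414), [476.2, 181.9]), (np.int32(170), [442.2, 414.8]), (np.int32(28), [422.1, 417.1])]
```

The red jar is unmoved in the side view (298,233); the arm only hides it in the top view. Going there.

Request:
{"op": "jog_arm", "data": {"rows": [{"slide":[0.0391,-0.029,0],"yaw":0},{"slide":[0.0391,-0.029,0],"yaw":0},{"slide":[0.0391,-0.029,0],"yaw":0},{"slide":[0.0391,-0.029,0],"yaw":0},{"slide":[0,0,0],"yaw":0.0905},{"slide":[0,0,0],"yaw":0},{"slide":[0,0,0],"yaw":0}], "claw": 65}}

```text
clock: 17.42
tcp_pos: [0.4453, 0.0105, 0.1637]
orientation: [0.511, 0.86, -0.0, -0.0]
contact_force: [0.5, 0.0, 0.4]
width: 0.0618
finger_force: 0.0
```

```bash
python3 - <<'E'
from h import *
to([.4465,.0103,.051],28.5)
cc=snap('side','s3')
for cc in (cc,load('side0')):
    hs=cv2.cvtColor(np.ascontiguousarray(cc['color']),cv2.COLOR_RGB2HSV)
    m=(((hs[...,0]<8)|(hs[...,0]>172))&(hs[...,1]>170)&(hs[...,2]>40)).astype(np.uint8)[200:260,270:330]
    v,u=np.nonzero(m);print(len(u),u.mean()+270,v.mean()+200)
E
```

```text
t=17.4 tcp [0.4453 0.0105 0.1637] phi 28.58 slide [-0.0008  0.001   0.1127] yaw 0.0015 slide-after-yaw [-0.0008  0.001   0.1127] F [0.5 0.  0.4] w 0.0618
86 297.95348837209303 233.18604651162792
89 297.80898876404495 233.13483146067415
```

Request:
{"op": "jog_arm", "data": {"rows": [{"slide":[-0.0008,0.001,0.028],"yaw":0},{"slide":[0,0,0.028],"yaw":0},{"slide":[0,0,0.028],"yaw":0},{"slide":[0,0,0.028],"yaw":0},{"slide":[0,0,0],"yaw":0}]}}

```text
clock: 18.1
tcp_pos: [0.4457, 0.0104, 0.0506]
orientation: [0.511, 0.86, -0.001, -0.002]
contact_force: [-0.5, -0.1, 0.5]
width: 0.062
finger_force: 0.0
```

Request:
{"op": "jog_arm", "data": {"rows": [{"slide":[0,0,0],"yaw":0},{"slide":[0,0,0],"yaw":0},{"slide":[0,0,0],"yaw":0},{"slide":[0,0,0],"yaw":0},{"slide":[0,0,0],"yaw":0}], "claw": 0, "grip_force": 15}}

```text
clock: 18.73
tcp_pos: [0.4466, 0.0104, 0.0528]
orientation: [0.511, 0.859, 0.0, 0.001]
contact_force: [-0.5, -1.1, 7.9]
width: 0.0364
finger_force: 14.9
```

```bash
python3 - <<'E'
from h import *
to([.5896,.0029,.17],33.68)
E
```

```text
t=18.7 tcp [0.4466 0.0104 0.0528] phi 28.50 slide [-0.0749  0.1222 -0.117 ] yaw -0.0904 slide-after-yaw [-0.0856  0.1149 -0.117 ] F [-0.5 -1.1  7.9] w 0.0364
```

Request:
{"op": "jog_arm", "data": {"rows": [{"slide":[0,0,-0.02],"yaw":0},{"slide":[0,0,-0.033],"yaw":0},{"slide":[0,0,-0.033],"yaw":0},{"slide":[0,0,-0.033],"yaw":0},{"slide":[-0.0187,0.0305,0],"yaw":0},{"slide":[-0.0187,0.0305,0],"yaw":0},{"slide":[-0.0187,0.0305,0],"yaw":0},{"slide":[-0.0187,0.0305,0],"yaw":0},{"slide":[0,0,0],"yaw":-0.0904},{"slide":[0,0,0],"yaw":0},{"slide":[0,0,0],"yaw":0},{"slide":[0,0,0],"yaw":0}]}}

```text
clock: 20.23
tcp_pos: [0.589, 0.0029, 0.1714]
orientation: [0.472, 0.881, 0.0, 0.0]
contact_force: [0.2, -0.7, -1.0]
width: 0.0363
finger_force: 14.9
```

```bash
python3 - <<'E'
from h import *
to([.5896,.0029,.0725],33.68)
c=snap('wrist','w6')
a=cv2.imread('pics/w6.png');cv2.imwrite('pics/w6b.png',cv2.resize(a[150:330,160:400],(800,600),interpolation=cv2.INTER_CUBIC))
E
```

```text
t=20.2 tcp [0.589  0.0029 0.1714] phi 33.61 slide [-0.0003  0.0005  0.0989] yaw -0.0011 slide-after-yaw [-0.0003  0.0005  0.0989] F [ 0.2 -0.7 -1. ] w 0.0363
```

Request:
{"op": "jog_arm", "data": {"rows": [{"slide":[0,0.0005,0.03],"yaw":0},{"slide":[0,0,0.03],"yaw":0},{"slide":[0,0,0.02],"yaw":0},{"slide":[0,0,0.01],"yaw":0},{"slide":[0,0,0.004],"yaw":0},{"slide":[0,0,0.004],"yaw":0},{"slide":[0,0,0],"yaw":0}]}}

```text
clock: 21.15
tcp_pos: [0.5898, 0.0031, 0.0734]
orientation: [0.472, 0.882, 0.0, 0.0]
contact_force: [-0.2, 0.2, -0.6]
width: 0.0366
finger_force: 14.9
```

Request:
{"op": "jog_arm", "data": {"rows": [{"slide":[0,0,0.003],"yaw":0},{"slide":[0,0,0.003],"yaw":0},{"slide":[0,0,0.003],"yaw":0},{"slide":[0,0,0],"yaw":0}]}}

```text
clock: 21.65
tcp_pos: [0.5895, 0.0032, 0.0638]
orientation: [0.472, 0.882, -0.0, -0.0]
contact_force: [-0.3, -0.1, -0.9]
width: 0.0359
finger_force: 14.9
```

Request:
{"op": "jog_arm", "data": {"rows": [{"slide":[0,0,0.002],"yaw":0},{"slide":[0,0,0.001],"yaw":0},{"slide":[0,0,0],"yaw":0},{"slide":[0,0,0],"yaw":0}]}}

```text
clock: 22.15
tcp_pos: [0.5897, 0.0031, 0.0612]
orientation: [0.472, 0.882, 0.0, 0.0]
contact_force: [-0.5, 0.1, -0.7]
width: 0.0364
finger_force: 14.9
```

Request:
{"op": "jog_arm", "data": {"rows": [{"slide":[0,0,0.001],"yaw":0},{"slide":[0,0,0.0005],"yaw":0},{"slide":[0,0,0],"yaw":0}]}}

```text
clock: 22.52
tcp_pos: [0.5898, 0.0031, 0.0608]
orientation: [0.472, 0.882, 0.0, 0.0]
contact_force: [-3.3, -0.8, 12.9]
width: 0.0364
finger_force: 14.9
```

Request:
{"op": "jog_arm", "data": {"rows": [{"slide":[0,0,0],"yaw":0},{"slide":[0,0,0],"yaw":0},{"slide":[0,0,-0.015],"yaw":0},{"slide":[0,0,-0.045],"yaw":0},{"slide":[0,0,-0.045],"yaw":0},{"slide":[0,0,-0.05],"yaw":0},{"slide":[-0.04,0,-0.02],"yaw":0},{"slide":[-0.05,0,0],"yaw":0},{"slide":[-0.03,0,0],"yaw":0},{"slide":[0,0,0],"yaw":0},{"slide":[0,0,0],"yaw":0}], "claw": 58}}

```text
clock: 23.9
tcp_pos: [0.6557, -0.0962, 0.235]
orientation: [0.472, 0.882, 0.0, -0.0]
contact_force: [-0.5, -0.2, 0.4]
width: 0.0552
finger_force: 0.0
```

```bash
python3 - <<'E'
from h import *
to([.396,.2734,.2],22.7)
c=snap('wrist','w7')
a=cv2.imread('pics/w7.png');cv2.imwrite('pics/w7b.png',cv2.resize(a[20:260,120:440],(800,600),interpolation=cv2.INTER_CUBIC))
E
```

```text
t=23.9 tcp [ 0.6557 -0.0962  0.235 ] phi 33.68 slide [ 0.4515 -0.0112  0.0352] yaw 0.1916 slide-after-yaw [ 0.4412 -0.0969  0.0352] F [-0.5 -0.2  0.4] w 0.0552
```

View pics/w7b.png

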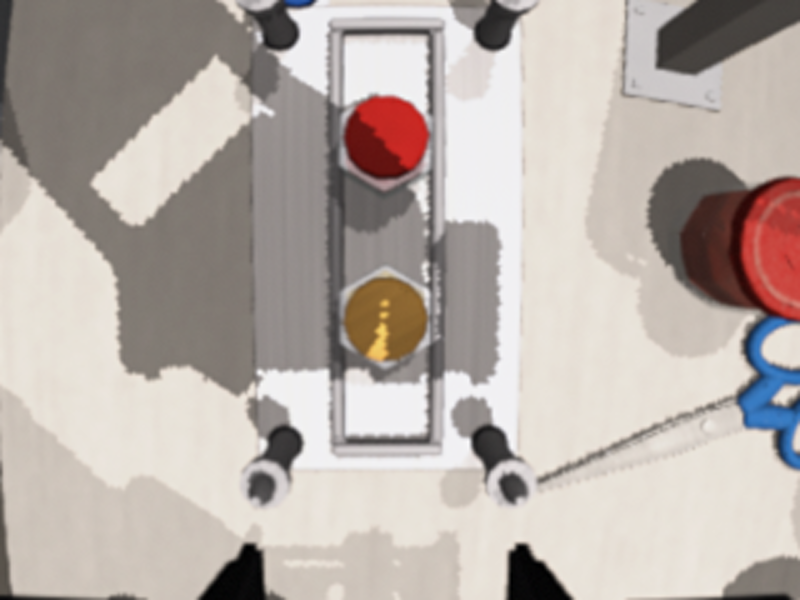

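Both jars are down in the channel, flats along the rails (red (386,140), yellow (385,320)). Next I'll look at the tray on the way to it.

Request:
{"op": "jog_arm", "data": {"rows": [{"slide":[0.045,-0.0014,0],"yaw":0},{"slide":[0.045,-0.0014,0],"yaw":0},{"slide":[0.045,-0.0014,0],"yaw":0},{"slide":[0.045,-0.0014,0],"yaw":0},{"slide":[0.045,-0.0014,0],"yaw":0},{"slide":[0.045,-0.0014,0],"yaw":0},{"slide":[0.045,-0.0014,0],"yaw":0},{"slide":[0.045,-0.0014,0],"yaw":0},{"slide":[0,0,0],"yaw":0},{"slide":[0,0,0],"yaw":0}], "claw": 50}}

```text
clock: 25.2
tcp_pos: [0.447, 0.1969, 0.2351]
orientation: [0.471, 0.882, 0.0, 0.0]
contact_force: [-0.1, 0.6, 0.1]
width: 0.0479
finger_force: 0.0
```

```bash
python3 - <<'E'
from h import *
c=load('w7');f=lambda u,v:(120+u/2.5-.3,20+v/2.5-.3)
a0=-.983;X=np.array([np.cos(a0),np.sin(a0)]);Y=np.array([-X[1],X[0]]);ctr=np.array([.609,-.0262])
for n,p,z in [('floor-x',(388,36),.008),('floor+x',(388,437),.008),('tip',(262,489),.1),('tip',(515,489),.1),('plate-x',(430,10),.008),('plate+x',(480,467),.008)]:
    q=at(c,*f(*p),z,True)[:2]-ctr; print(n,(q@X).round(4),(q@Y).round(4))
to([.396,.2734,.2],22.7)
c=snap('wrist','w8')
a=cv2.imread('pics/w8.png');cv2.imwrite('pics/w8b.png',cv2.resize(a[20:260,120:440],(800,600),interpolation=cv2.INTER_CUBIC))
E
```

```text
floor-x -0.0923 0.0003
floor+x 0.095 0.0004
tip 0.093 -0.0454
tip 0.093 0.0462
plate-x -0.1055 0.0193
plate+x 0.1096 0.0441
t=25.2 tcp [0.447  0.1969 0.2351] phi 33.75 slide [0.0919 0.     0.035 ] yaw 0.1929 slide-after-yaw [ 0.0902 -0.0176  0.035 ] F [-0.1  0.6  0.1] w 0.0479
```

View pics/w8b.png

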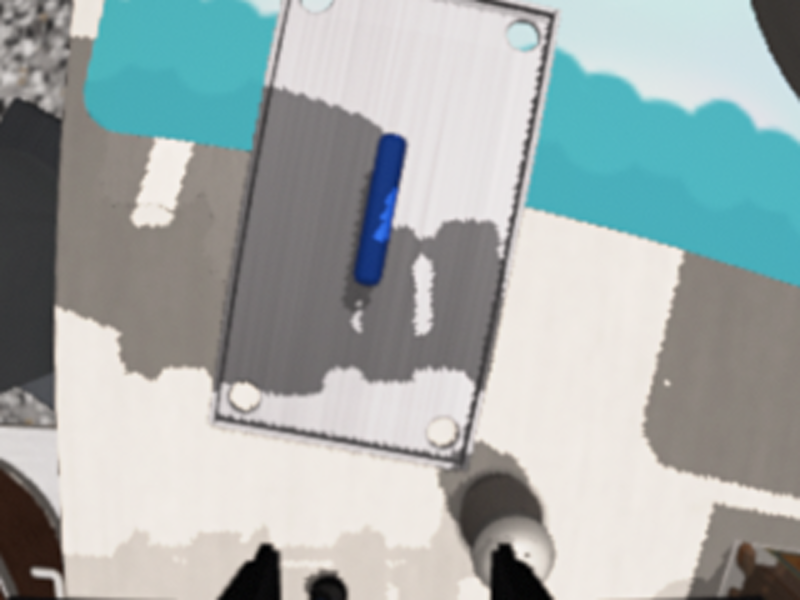

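```bash
python3 - <<'E'
from h import *
c=load('w8');f=lambda u,v:(120+u/2.5-.3,20+v/2.5-.3)
A=lambda u,v,z:at(c,*f(u,v),z,True)[:2]
H=np.array([A(245,397,.005),A(443,432,.005),A(523,37,.005)]);print(H,(H[0]+H[2])/2)
d=H[1]-H[2];e=H[1]-H[0];print('yaw',np.arctan2(d[1],d[0]),np.arctan2(e[1],e[0])-np.pi/2,np.hypot(*d),np.hypot(*e))
b=[A(394.5,140,.047),A(369,279,.047)];d=b[1]-b[0];print('bar',(b[0]+b[1])/2,np.arctan2(d[1],d[0]),np.hypot(*d))
E
```

```text
[[0.387  0.1662]
 [0.4743 0.204 ]
 [0.3998 0.3801]] [0.3934  0.27315]
yaw -1.1705741947975072 -1.1621778496877477 0.19121051226331676 0.09513217121457913
bar [0.3937  0.27265] -1.160257435415814 0.0581302847059947
```

Request:
{"op": "jog_arm", "data": {"rows": [{"slide":[0.0309,-0.0006,0.02],"yaw":0},{"slide":[0.0309,-0.0006,0.02],"yaw":0},{"slide":[0.0309,-0.0006,0.02],"yaw":0},{"slide":[0,0,0],"yaw":0.186},{"slide":[0,0,0],"yaw":0},{"slide":[0,0,0],"yaw":0}]}}

```text
clock: 26.0
tcp_pos: [0.3949, 0.2723, 0.1748]
orientation: [0.551, 0.835, 0.0, 0.0]
contact_force: [0.7, 0.9, 0.9]
width: 0.0479
finger_force: 0.0
```

```bash
python3 - <<'E'
from h import *
to([.394,.273,.048],23.1)
E
```

```text
t=26.0 tcp [0.3949 0.2723 0.1748] phi 23.17 slide [ 0.001  -0.0007  0.1268] yaw 0.0013 slide-after-yaw [ 0.001  -0.0007  0.1268] F [0.7 0.9 0.9] w 0.0479
```

Request:
{"op": "jog_arm", "data": {"rows": [{"slide":[0.001,-0.0007,0.032],"yaw":0},{"slide":[0,0,0.032],"yaw":0},{"slide":[0,0,0.032],"yaw":0},{"slide":[0,0,0.03],"yaw":0},{"slide":[0,0,0],"yaw":0}]}}

```text
clock: 26.62
tcp_pos: [0.3931, 0.2728, 0.0475]
orientation: [0.551, 0.834, -0.001, -0.001]
contact_force: [0.4, -0.8, 0.6]
width: 0.0474
finger_force: 0.0
```

Request:
{"op": "jog_arm", "data": {"rows": [{"slide":[0,0,0],"yaw":0},{"slide":[0,0,0],"yaw":0},{"slide":[0,0,0],"yaw":0},{"slide":[0,0,0],"yaw":0},{"slide":[0,0,0],"yaw":0}], "claw": 0, "grip_force": 45}}

```text
clock: 27.25
tcp_pos: [0.3935, 0.2736, 0.049]
orientation: [0.552, 0.834, 0.0, 0.0]
contact_force: [-1.0, -1.0, 6.3]
width: 0.0117
finger_force: 45.0
```

```bash
python3 - <<'E'
from h import *
to([.394,.273,.048],23.1)
E
```

```text
t=27.2 tcp [0.3935 0.2736 0.049 ] phi 23.02 slide [-0.0007  0.0003  0.001 ] yaw -0.0013 slide-after-yaw [-0.0007  0.0003  0.001 ] F [-1.  -1.   6.3] w 0.0117
```

Request:
{"op": "jog_arm", "data": {"rows": [{"slide":[0,0,-0.01],"yaw":0},{"slide":[0,0,-0.02],"yaw":0},{"slide":[0,0,-0.03],"yaw":0},{"slide":[0,0,-0.03],"yaw":0},{"slide":[0,0,-0.03],"yaw":0},{"slide":[0,0,-0.03],"yaw":0},{"slide":[0,0,0],"yaw":0},{"slide":[0,0,0],"yaw":0}]}}

```text
clock: 28.25
tcp_pos: [0.3928, 0.2732, 0.1979]
orientation: [0.552, 0.834, -0.0, -0.0]
contact_force: [0.2, 1.1, -3.2]
width: 0.012
finger_force: 45.0
```

```bash
python3 - <<'E'
from h import *
to([.609,-.0262,.19],33.68)
c=snap('wrist','w9')
a=cv2.imread('pics/w9.png');cv2.imwrite('pics/w9b.png',cv2.resize(a,(800,600),interpolation=cv2.INTER_CUBIC))
p,R,s=pose()
for l in [(.096,.048),(.096,-.048),(-.096,.048),(-.096,-.048)]:
    print(l,proj(c,p+R@[-l[0],l[1],.044],True)*800/560)
E
```

```text
t=28.2 tcp [0.3928 0.2732 0.1979] phi 23.02 slide [-0.3601  0.0819  0.0078] yaw -0.1861 slide-after-yaw [-0.369   0.0139  0.0078] F [ 0.2  1.1 -3.2] w 0.012
(0.096, 0.048) [482. 511.]
(0.096, -0.048) [302.57142857 511.        ]
(-0.096, 0.048) [510.42857143 124.14285714]
(-0.096, -0.048) [275.14285714 123.85714286]
```

View pics/w9b.png

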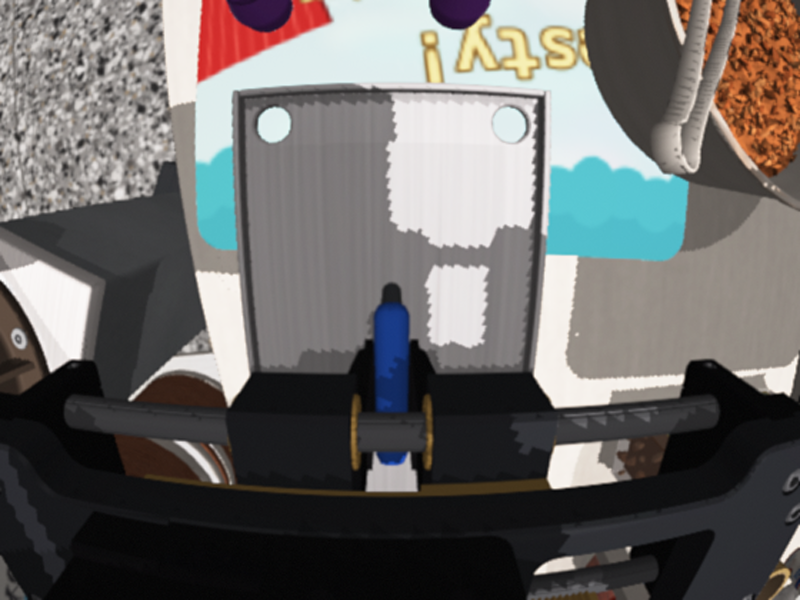

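Request:
{"op": "jog_arm", "data": {"rows": [{"slide":[-0.02,0.0045,0],"yaw":0},{"slide":[-0.04,0.0091,0],"yaw":0},{"slide":[-0.04,0.0091,0],"yaw":0},{"slide":[-0.04,0.0091,0],"yaw":0},{"slide":[-0.04,0.0091,0],"yaw":0},{"slide":[-0.04,0.0091,0],"yaw":0},{"slide":[-0.04,0.0091,0],"yaw":0},{"slide":[-0.04,0.0091,0],"yaw":0},{"slide":[-0.04,0.0091,0],"yaw":0},{"slide":[-0.02,0.0046,0],"yaw":0},{"slide":[0,0,0],"yaw":-0.093},{"slide":[0,0,0],"yaw":-0.093},{"slide":[0,0,0],"yaw":0},{"slide":[0,0,0],"yaw":0},{"slide":[0,0,0],"yaw":0}]}}

```text
clock: 30.18
tcp_pos: [0.6093, -0.0256, 0.1985]
orientation: [0.472, 0.881, 0.0, -0.0]
contact_force: [0.7, 0.8, -3.2]
width: 0.0116
finger_force: 45.0
```

```bash
python3 - <<'E'
from h import *
to([.6095,-.0268,.152],33.68)
E
```

```text
t=30.2 tcp [ 0.6093 -0.0256  0.1985] phi 33.62 slide [-0.0011 -0.0005  0.0465] yaw -0.0011 slide-after-yaw [-0.0011 -0.0005  0.0465] F [ 0.7  0.8 -3.2] w 0.0116
```

Request:
{"op": "jog_arm", "data": {"rows": [{"slide":[-0.001,-0.0005,0.02],"yaw":0},{"slide":[0,0,0.02],"yaw":0},{"slide":[0,0,0.005],"yaw":0},{"slide":[0,0,0],"yaw":0},{"slide":[0,0,0],"yaw":0}]}}

```text
clock: 30.8
tcp_pos: [0.6099, -0.027, 0.1544]
orientation: [0.472, 0.882, 0.0, 0.001]
contact_force: [-1.0, 0.7, -3.6]
width: 0.0117
finger_force: 45.0
```

```bash
python3 - <<'E'
from h import *
to([.6095,-.0268,.152],33.68)
c=snap('wrist','w10')
a=cv2.imread('pics/w10.png');cv2.imwrite('pics/w10b.png',cv2.resize(a[50:140,155:395],(800,300),interpolation=cv2.INTER_CUBIC))
E
```

```text
t=30.8 tcp [ 0.6099 -0.027   0.1544] phi 33.67 slide [ 0.0004 -0.0002  0.0024] yaw -0.0002 slide-after-yaw [ 0.0004 -0.0002  0.0024] F [-1.   0.7 -3.6] w 0.0117
```

View pics/w10b.png

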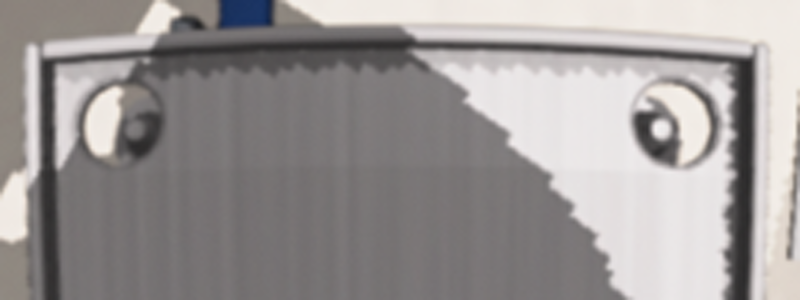

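```bash
python3 - <<'E'
from h import *
c=load('w10');p,R,s=pose()
g=lambda q:(np.array(q)-[155,50])*800/240+1.2
for y in(-.048,.048):
    print('hole',g(proj(c,p+R@[.096,y,.044],True)),'tip',g(proj(c,[*(p+R@[.096,y,0])[:2],.102],True)))
E
```

```text
hole [127.2        123.86666667] tip [137.86666667 128.2       ]
hole [676.53333333 124.53333333] tip [664.86666667 128.86666667]
```

Through the tray holes the post tips appear at (137,130) and (660,128), within about 0.5 mm of where an aligned tray would show them. Lowering.

Request:
{"op": "jog_arm", "data": {"rows": [{"slide":[0,0,0.004],"yaw":0},{"slide":[0,0,0.004],"yaw":0},{"slide":[0,0,0.004],"yaw":0},{"slide":[0,0,0.004],"yaw":0},{"slide":[0,0,0],"yaw":0}]}}

```text
clock: 31.48
tcp_pos: [0.6095, -0.027, 0.1372]
orientation: [0.472, 0.882, -0.0, -0.0]
contact_force: [-0.8, -0.2, -3.4]
width: 0.0115
finger_force: 45.0
```

Request:
{"op": "jog_arm", "data": {"rows": [{"slide":[0,0,0.003],"yaw":0},{"slide":[0,0,0.003],"yaw":0},{"slide":[0,0,0.002],"yaw":0},{"slide":[0,0,0],"yaw":0}]}}

```text
clock: 31.98
tcp_pos: [0.6096, -0.0269, 0.1295]
orientation: [0.472, 0.882, 0.0, -0.0]
contact_force: [0.4, -0.3, -4.5]
width: 0.0115
finger_force: 45.0
```

Request:
{"op": "jog_arm", "data": {"rows": [{"slide":[0,0,0.001],"yaw":0},{"slide":[0,0,0],"yaw":0},{"slide":[0,0,0],"yaw":0}]}}

```text
clock: 32.35
tcp_pos: [0.6097, -0.027, 0.1287]
orientation: [0.472, 0.882, 0.0, 0.0]
contact_force: [0.0, -0.0, -3.6]
width: 0.0117
finger_force: 45.0
```

Request:
{"op": "jog_arm", "data": {"rows": [{"slide":[0,0,0.001],"yaw":0},{"slide":[0,0,0.0005],"yaw":0},{"slide":[0,0,0],"yaw":0},{"slide":[0,0,0],"yaw":0}]}}

```text
clock: 32.85
tcp_pos: [0.6097, -0.0269, 0.1273]
orientation: [0.472, 0.882, 0.0, 0.0]
contact_force: [-1.6, 2.2, 1.5]
width: 0.0117
finger_force: 45.0
```

Request:
{"op": "jog_arm", "data": {"rows": [{"slide":[0,0,-0.001],"yaw":0},{"slide":[0,0,0],"yaw":0},{"slide":[0,0,0],"yaw":0},{"slide":[0,0,-0.03],"yaw":0},{"slide":[0,0,-0.04],"yaw":0},{"slide":[0,0,-0.04],"yaw":0},{"slide":[0.035,0.0102,0],"yaw":0},{"slide":[0.035,0.0102,0],"yaw":0},{"slide":[0.035,0.0102,0],"yaw":0},{"slide":[0.035,0.0102,0],"yaw":0},{"slide":[0,0,0],"yaw":0},{"slide":[0,0,0],"yaw":0}], "claw": 45}}

```text
clock: 34.35
tcp_pos: [0.5656, 0.1126, 0.2381]
orientation: [0.471, 0.882, 0.0, -0.0]
contact_force: [-6.3, 9.0, 2.0]
width: 0.0427
finger_force: 0.0
```

```bash
python3 - <<'E'
from h import *
to([.516,.187,.2],33.68)
c=snap('wrist','w11');s=snap('side','s4')
a=cv2.imread('pics/w11.png');a=cv2.resize(a[60:280,140:420],(560,440),interpolation=cv2.INTER_CUBIC)
b=cv2.imread('pics/side0.png');b=cv2.imread('pics/s4.png');b=cv2.resize(b[165:275,300:360+25],(240,311),interpolation=cv2.INTER_CUBIC)
o=np.zeros((440,800,3),np.uint8);o[:,:560]=a;o[:311,560:]=b;cv2.imwrite('pics/m11.png',o)
E
```

```text
t=34.4 tcp [0.5656 0.1126 0.2381] phi 33.78 slide [0.0893 0.0001 0.0382] yaw 0.0018 slide-after-yaw [ 0.0893 -0.      0.0382] F [-6.3  9.   2. ] w 0.0427
```

View pics/m11.png

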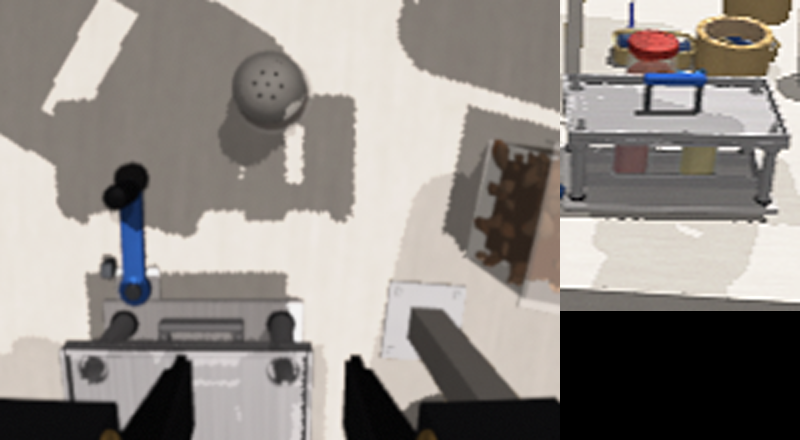

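```bash
python3 - <<'E'
from h import *
c=load('w11')
print(at(c,140+268/2,60+86/2,.089,True),at(c,140+270/2,60+90/2,.075,True))
to([.516,.187,.2],33.68)
E
```

```text
[0.5143 0.1879 0.089 ] [0.5157 0.1875 0.075 ]
t=34.5 tcp [0.5656 0.1126 0.2381] phi 33.78 slide [0.0894 0.0002 0.0382] yaw 0.0017 slide-after-yaw [0.0894 0.     0.0382] F [-6.7 10.1  1.1] w 0.0428
```

Request:
{"op": "jog_arm", "data": {"rows": [{"slide":[0,0,0],"yaw":0},{"slide":[0,0,0],"yaw":0}], "claw": 72}}

```text
clock: 34.7
tcp_pos: [0.5656, 0.1125, 0.2381]
orientation: [0.471, 0.882, 0.0, -0.001]
contact_force: [-6.7, 9.2, 1.5]
width: 0.0579
finger_force: 0.0
```

```bash
python3 - <<'E'
from h import *
p,R,s=pose();print(s['contact_force'].round(1),(R.T@s['contact_force']).round(2),s['torque'].round(2),(R.T@s['torque']).round(2),s['qpos'].round(3),s['joint_efforts'].round(1))
a=cv2.imread('pics/s4.png');cv2.imwrite('pics/s4b.png',cv2.resize(a,(800,600),interpolation=cv2.INTER_CUBIC))
E
```

```text
[-6.7  9.2  1.5] [11.35 -0.48 -1.5 ] [0.83 0.41 1.15] [-0.12  0.92 -1.15] [ 8.100e-02  4.240e-01  1.682e+00  1.000e-03  1.037e+00 -5.090e-01] [ -7.7 -54.  -26.4  -1.   -0.7   1.1]
```

View pics/s4b.png

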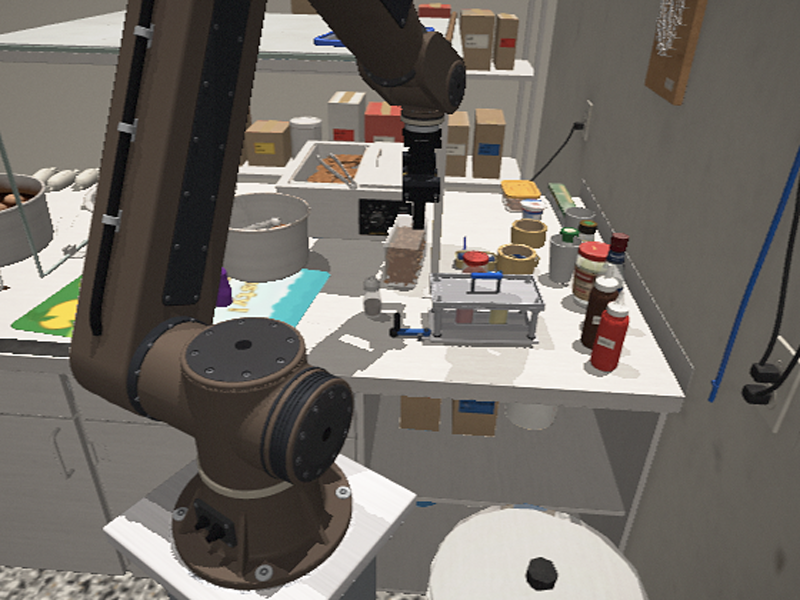

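The force reading (11 N at tool y = +0.10 m) means the gripper body is brushing the shelf leg. I'll back away from it, then turn the gripper so it clears the leg and container.

Request:
{"op": "jog_arm", "data": {"rows": [{"slide":[0.006,-0.012,0],"yaw":0},{"slide":[0.012,-0.015,0],"yaw":0},{"slide":[0.025,-0.01,0],"yaw":0},{"slide":[0.025,0.012,0],"yaw":0},{"slide":[0.0214,0.025,0],"yaw":0},{"slide":[0,0,0],"yaw":0}]}}

```text
clock: 35.45
tcp_pos: [0.5166, 0.1871, 0.2381]
orientation: [0.472, 0.882, 0.0, 0.0]
contact_force: [-0.5, -0.5, 0.1]
width: 0.0682
finger_force: 0.0
```

Request:
{"op": "jog_arm", "data": {"rows": [{"slide":[0,0,0],"yaw":0.183},{"slide":[0,0,0],"yaw":0.183},{"slide":[0,0,0],"yaw":0.183},{"slide":[0,0,0],"yaw":0.183},{"slide":[0,0,0],"yaw":0.183},{"slide":[0,0,0],"yaw":0.183},{"slide":[0,0,0],"yaw":0.183},{"slide":[0,0,0],"yaw":0.183},{"slide":[0,0,0],"yaw":0},{"slide":[0,0,0],"yaw":0}]}}

```text
clock: 36.7
tcp_pos: [0.5163, 0.1859, 0.2381]
orientation: [0.94, 0.342, 0.0, 0.0]
contact_force: [0.0, 0.4, -0.5]
width: 0.0688
finger_force: 0.0
```

```bash
python3 - <<'E'
from h import *
to([.5155,.1876,.056],-50)
E
```

```text
t=36.7 tcp [0.5163 0.1859 0.2381] phi -50.01 slide [ 0.0005 -0.0019  0.1821] yaw -0.0002 slide-after-yaw [ 0.0005 -0.0019  0.1821] F [ 0.   0.4 -0.5] w 0.0688
```

Request:
{"op": "jog_arm", "data": {"rows": [{"slide":[0.0005,-0.0019,0.036],"yaw":0},{"slide":[0,0,0.036],"yaw":0},{"slide":[0,0,0.03],"yaw":0},{"slide":[0,0,0.025],"yaw":0},{"slide":[0,0,0.02],"yaw":0},{"slide":[0,0,0.02],"yaw":0},{"slide":[0,0,0.015],"yaw":0},{"slide":[0,0,0],"yaw":0}]}}

```text
clock: 37.7
tcp_pos: [0.5152, 0.1881, 0.0554]
orientation: [0.94, 0.341, -0.001, -0.0]
contact_force: [-0.2, -0.1, 0.1]
width: 0.0682
finger_force: 0.0
```

Request:
{"op": "jog_arm", "data": {"rows": [{"slide":[0,0,0],"yaw":0},{"slide":[0,0,0],"yaw":0},{"slide":[0,0,0],"yaw":0},{"slide":[0,0,0],"yaw":0},{"slide":[0,0,0],"yaw":0}], "claw": 0, "grip_force": 12}}

```text
clock: 38.33
tcp_pos: [0.5157, 0.1884, 0.0565]
orientation: [0.94, 0.34, 0.0, -0.0]
contact_force: [-1.0, 0.2, 4.0]
width: 0.0413
finger_force: 12.2
```

```bash
python3 - <<'E'
from h import *
to([.572,.0296,.2],33.68)
E
```

```text
t=38.3 tcp [0.5157 0.1884 0.0565] phi -50.21 slide [-0.0583  0.1581 -0.1435] yaw -1.4641 slide-after-yaw [-0.1634 -0.0411 -0.1435] F [-1.   0.2  4. ] w 0.0413
```

Request:
{"op": "jog_arm", "data": {"rows": [{"slide":[0,0,-0.01],"yaw":0},{"slide":[0,0,-0.025],"yaw":0},{"slide":[0,0,-0.04],"yaw":0},{"slide":[0,0,-0.04],"yaw":0},{"slide":[0,0,-0.035],"yaw":0},{"slide":[-0.0117,0.0316,0],"yaw":0},{"slide":[-0.0117,0.0316,0],"yaw":0},{"slide":[-0.0117,0.0316,0],"yaw":0},{"slide":[-0.0116,0.0316,0],"yaw":0},{"slide":[-0.0116,0.0317,0],"yaw":0},{"slide":[0,0,0],"yaw":0}]}}

```text
clock: 39.7
tcp_pos: [0.5723, 0.0278, 0.2064]
orientation: [0.941, 0.339, 0.0, 0.0]
contact_force: [-0.5, 1.3, -1.6]
width: 0.0411
finger_force: 11.8
```

Request:
{"op": "jog_arm", "data": {"rows": [{"slide":[0,0,0],"yaw":-0.183},{"slide":[0,0,0],"yaw":-0.183},{"slide":[0,0,0],"yaw":-0.183},{"slide":[0,0,0],"yaw":-0.183},{"slide":[0,0,0],"yaw":-0.183},{"slide":[0,0,0],"yaw":-0.183},{"slide":[0,0,0],"yaw":-0.183},{"slide":[0,0,0],"yaw":-0.183},{"slide":[0,0,0],"yaw":0},{"slide":[0,0,0],"yaw":0}]}}

```text
clock: 40.95
tcp_pos: [0.5717, 0.03, 0.2063]
orientation: [0.474, 0.881, 0.0, -0.0]
contact_force: [-0.3, -0.1, -1.3]
width: 0.0415
finger_force: 11.8
```

```bash
python3 - <<'E'
from h import *
to([.572,.0296,.1415],33.68)
c=snap('wrist','w12');s=snap('side','s5')
a=cv2.resize(cv2.imread('pics/w12.png')[100:340,150:400],(375,360));b=cv2.resize(cv2.imread('pics/s5.png')[120:250,230:390],(420,341))
o=np.zeros((360,800,3),np.uint8);o[:,:375]=a;o[:341,378:798]=b;cv2.imwrite('pics/m12.png',o)
E
```

```text
t=41.0 tcp [0.5717 0.03   0.2063] phi 33.46 slide [-0.0005  0.      0.0648] yaw -0.0038 slide-after-yaw [-0.0005  0.      0.0648] F [-0.3 -0.1 -1.3] w 0.0415
```

View pics/m12.png

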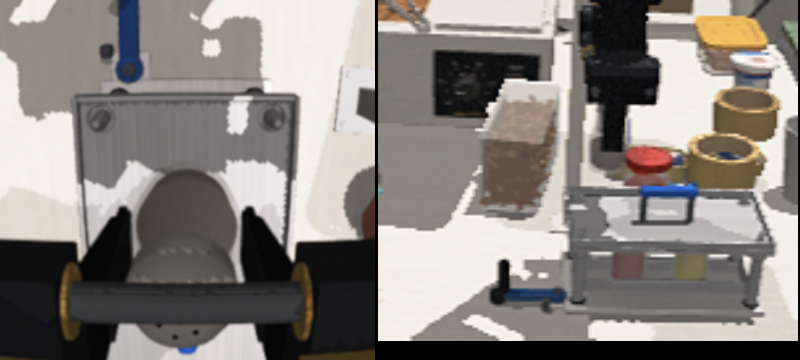

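Shaker held upright over the -x end of the tray, between the posts (100,118), (272,116) and the bar. Tray looks level. Lowering.

Request:
{"op": "jog_arm", "data": {"rows": [{"slide":[0,0,0.02],"yaw":0},{"slide":[0,0,0.02],"yaw":0},{"slide":[0,0,0.01],"yaw":0},{"slide":[0,0,0.006],"yaw":0},{"slide":[0,0,0.004],"yaw":0},{"slide":[0,0,0.002],"yaw":0},{"slide":[0,0,0],"yaw":0}]}}

```text
clock: 41.92
tcp_pos: [0.572, 0.0295, 0.1443]
orientation: [0.472, 0.882, 0.0, 0.0]
contact_force: [0.2, -0.2, -0.7]
width: 0.041
finger_force: 11.8
```

Request:
{"op": "jog_arm", "data": {"rows": [{"slide":[0,0,0.0015],"yaw":0},{"slide":[0,0,0.001],"yaw":0},{"slide":[0,0,0],"yaw":0}]}}

```text
clock: 42.3
tcp_pos: [0.5719, 0.0296, 0.1416]
orientation: [0.472, 0.882, 0.0, -0.0]
contact_force: [-0.6, -0.3, -0.8]
width: 0.0409
finger_force: 11.8
```

Request:
{"op": "jog_arm", "data": {"rows": [{"slide":[0,0,0.001],"yaw":0},{"slide":[0,0,0],"yaw":0},{"slide":[0,0,0],"yaw":0}]}}

```text
clock: 42.68
tcp_pos: [0.5721, 0.0295, 0.1414]
orientation: [0.472, 0.882, 0.0, 0.0]
contact_force: [-1.5, 0.5, 7.6]
width: 0.041
finger_force: 12.4
```

Request:
{"op": "jog_arm", "data": {"rows": [{"slide":[0,0,0],"yaw":0},{"slide":[0,0,0],"yaw":0},{"slide":[0,0,0],"yaw":0},{"slide":[0,0,-0.02],"yaw":0},{"slide":[0,0,-0.04],"yaw":0},{"slide":[0,0,-0.04],"yaw":0},{"slide":[-0.04,-0.02,-0.02],"yaw":0},{"slide":[-0.04,-0.02,0],"yaw":0},{"slide":[-0.03,-0.01,0],"yaw":0},{"slide":[0,0,0],"yaw":0},{"slide":[0,0,0],"yaw":0}], "claw": 75}}

```text
clock: 44.05
tcp_pos: [0.591, -0.0892, 0.2604]
orientation: [0.472, 0.882, 0.0, -0.0]
contact_force: [0.2, -0.5, -0.1]
width: 0.0714
finger_force: 0.0
```

```bash
python3 - <<'E'
from h import *
to([.5,0,.3])
c=snap('wrist','w13');s=snap('side','s6')
a=cv2.resize(cv2.imread('pics/w13.png')[0:280,100:460],(463,360));b=cv2.resize(cv2.imread('pics/s6.png')[150:255,265:385],(330,289),interpolation=cv2.INTER_CUBIC)
o=np.zeros((360,800,3),np.uint8);o[:,:463]=a;o[:289,468:798]=b;cv2.imwrite('pics/m13.png',o)
E
```

```text
t=44.0 tcp [ 0.591  -0.0892  0.2604] phi 33.67 slide [ 0.1248 -0.0263 -0.0395] F [ 0.2 -0.5 -0.1] w 0.0714
```

View pics/m13.png

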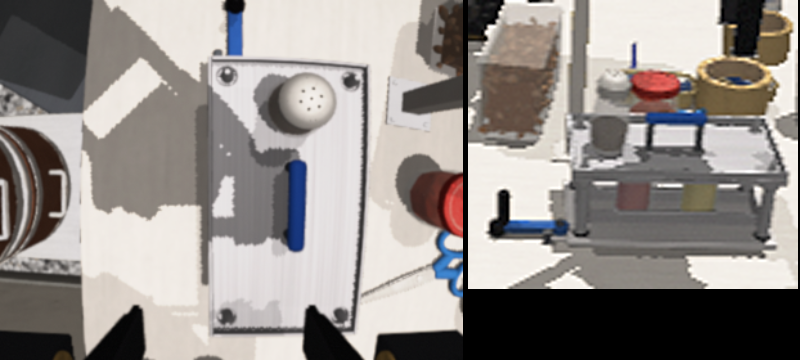

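The wrist view shows all four posts through the tray holes ((228,75), (350,80), (227,316), (340,314)). The shaker stands upright at (305,100), the foot is out, and the jars are under the level tray. Handing in.

```bash
python3 -c "
from bench import ctrl
print(ctrl.close_job())"
```

```text
the job is handed in; nothing more can be done
None
```

The job is handed in at about 44 s on the clock: foot seated at its stop, both jars present (red and yellow) down in the channel, tray level on its posts and pepper shaker upright on it; the gripper brushed the shelf leg once at about 11 N (limit 40 N), and no verdict was returned.

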